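# Set up the two-post press jig

### The job

Set up the two-post jig on the bench: take the two steel posts off their rest and stand the thick one upright in the wide cup and the thin one upright in the narrow cup, each fully home, and slide the metal sleeve (the short tube, not the solid black specimen) over the thick post until it sits flat on the rim of the wide cup. Leave the other things on the bench where they are.

Things in the scene. Friction and masses are not known exactly. Their poses are not given: they have to be found in the camera images.
- jig: Fixed jig: dark steel plate 80 x 170 x 12 mm (x, y, z) with two upright bright steel cups 38 mm tall on it, 100 mm apart along its y axis, their rims 50 mm above the bench. Origin at the centre of the plate's underside, z up. Both cups have their floor 12 mm above the bench (bore depth 38 mm). May stand left or right, and turned.
- wide_cup (a point): Centre of the mouth of the wide cup (at +y of the jig's origin), at rim height, 50 mm above the bench. Bore diameter 19 mm, outer diameter 36 mm.
- narrow_cup (a point): Centre of the mouth of the narrow cup (at -y of the jig's origin), at rim height, 50 mm above the bench. Bore diameter 14 mm, outer diameter 28 mm.
- rest: Fixed grey rest: foot plate 110 x 100 x 8 mm (x, y, z) with two bars along x, 8 mm thick, tops 44 mm above the bench, centred 42 mm either side of the origin in y (76 mm clear between them for fingers). The posts lie along y across the bars, at x = -35 and +35 mm, between stops 6 mm high. Origin at the centre of the underside. May stand left or right, and turned.
- thick_post: Loose round steel post, diameter 16 mm, length 115 mm, both ends alike with 2 mm chamfers, about 0.18 kg. Origin at its middle, own y axis along its length. Starts lying across the rest, axis 52 mm above the bench, in either slot. Either end may go down.
- thin_post: Loose round steel post, diameter 11 mm, length 130 mm, both ends alike with 2 mm chamfers, about 0.1 kg. Origin at its middle, own y axis along its length. Starts lying across the rest, axis 49.5 mm above the bench, in the other slot. Either end may go down.
- sleeve: Loose aluminium tube, outer diameter 40 mm, bore 21 mm right through, height 40 mm, 0.1 kg. Origin at its centre, z along the bore. Starts standing on the bench in one of three spots in the middle, the jar and specimen in the others. Either end may go down.
- specimen: Bystander: loose solid black resin disc, diameter 38 mm, height 30 mm, no bore. Origin at the centre of its underside.
- jar: Bystander: loose small amber jar, diameter 48 mm, height 70 mm. Origin at the centre of its underside.
- bottle: Bystander: loose white bottle, diameter 60 mm, height 150 mm, farther back. Origin at the centre of its underside.
- dish: Bystander: loose flat glass dish, diameter 84 mm, height 18 mm, close to the robot. Origin at the centre of its underside.
- brush: Bystander: loose brush, 170 mm long, lying on the bench far left. Its length is its own x axis.
- spatula: Bystander: loose spatula, 200 mm long, lying on the bench far right. Its length is its own x axis.
Mind the look-alikes: they are no part of the job. What is shaped like the jig but green is not meant.

How it is judged:
By the outcome, as a careful person would: the job done as asked, in the order asked, and still so for the second after the job is handed in, with the robot touching nothing.
It also fails if it takes over 72 s, if anything falls off the work surface, if the arm or the gripper's body presses on something with over 40 N, if the wrist force passes 120 N, or if a joint passes its speed limit or range.

### The arm

A 7-joint arm with a two-finger parallel gripper is mounted at the origin on the work surface. World frame = base frame: x ahead of the robot, y to its left, z up, the work surface at z = 0. Lengths are in m, angles in rad, forces in N, time in s.
With the tool pointing down it reaches from about 0.4 to 0.85 m from the base axis. Payload 10.4 kg.
Tool frame: the origin (TCP) lies midway between the tips of the shut fingers; the grasp point (between the pads) lies 19 mm behind it; z points along the fingers, y is the line along which they close (so a half turn about z gives the same grasp; the last joint's range is limited). The gripper opens to 85 mm and grips with 20 to 120 N. Pads are 22 mm wide; open, the fingers measure 114 mm over their backs; the gripper's body (76 mm by 85 mm) begins 54 mm behind the grasp point. The pads swing forward as they close: fully open they stand 13 mm farther back than shut.
Start: joints at [1.099, 0.332, -0.065, 1.46, 0.022, 1.35, -0.088], TCP at [0.271, -0.563, 0.206] pointing down, gripper open.
Joint ranges: [-2.6, 2.6], [-0.5, 2.12], [-1.47, 1.34], [0.16, 2.42], [-1.27, 4.41], [0.06, 2.06], [-2.6, 2.6]. Speed limits (rad/s): [2.22, 2.22, 2.79, 2.79, 3.14, 3.14, 3.14].

### API

Orientations are given as a unit quaternion [x, y, z, w].
In Python, from workcell import monitor, eyes, manip gives the robot as it stands.
- The arm moves only by the tool send_rows, never from a script. Its arguments are lists of equal length, an entry for each row: "offset": the shift along the tool's x, y, z in mm, a list of three; "roll": the turn about the tool's z in rad. In form: {"offset": [[tx, ty, tz], ...], "roll": [roll, ...]}. A call has exactly 5 rows; each row is the pose to reach, as a shift and turn from the pose commanded when the call began, along the tool's axes at that moment; what a row does not reach only later rows make up. A row lasts 1/12 s, in which the tool goes at most 41.7 mm and 7.16 degrees, less where a joint would pass 70% of its speed; a pose out of reach is approached as far as the arm can. A call with a gripper value outside its range is refused whole. "jaw" is the opening, from 0 (shut) to 1 (fully open), set as the call begins (left out, the last holds). The fingers move at their own pace and stop on an object; "newtons" is the grip in N (left out, the last holds). Time passes only in rows, so rows that repeat a pose let the fingers close, or fill a call up. It gives the time, the measured TCP pose, the force and the opening at its end, in the units of the state.
- monitor.get_obs(): the state, without advancing time (a new reading comes with each control period).
- eyes.camera(name): name is "side" or "top"; returns (picture, depth): 400x640x3 uint8, blue, green, red; 400x640 float32, m along the optical axis (not along the pixel's ray), 0 where there is no reading.
- eyes.camera_params(name): a dict with "fovy" (degrees; the focal length in pixels is half the picture's height over the tangent of half this angle, whatever the lens; pixels are square), "cx", "cy" (the principal point, pixels), "R" (3x3) and "t" (3): a world point X has camera coordinates R X + t. Camera axes: x right, y down, z forward; pixel columns grow to the right and rows downward; lengths in m; the calibration is good to about 2 mm. A picture is of the moment at which its call begins. camera_params takes no time and is no camera call.
- manip.hand_in(): hands the job in, once; it reports no verdict.
The state is a dict: "clock": time; "joint_pos": joint angles; "joint_velocities": joint speeds; "tau": joint torques, N m; "position": TCP position; "ee_rot": TCP orientation; "ft_force": force on the tool from outside, world axes, zero at the start; "torque": the same for the moment, N m; "grip_width": opening from 0.0 (shut) to 1.0 (fully open).
Only numpy, scipy, OpenCV 4.12 (cv2) and the standard library are available. Lean on these libraries where they do the work, as an engineer would, in place of code of your own. Each camera call takes 0.05 s, during which the arm holds its last target. There are 200 camera calls.

## Working session

There is one attempt and no reset: what is moved stays moved. The work goes in short steps, Python scripts to look and compute and a tool call to move; the robot and the scene stay as the last step left them, time stands still between calls to the robot, and variables do not carry over. Pictures are saved under pics/ and viewed, on a budget of 10 in all, crops included, one or two more only if the job needs it, and the job is handed in when it is done.

Besides the shell and the picture viewer there is one more tool, called after "Call:" by a JSON object that holds its "method" and its "body". send_rows: Moves the arm, as the interface text tells. Its arguments: {"type":"object","properties":{"offset":{"type":"array"},"roll":{"type":"array"},"jaw":{"type":"number"},"newtons":{"type":"number"}},"required":["offset","roll"]}

```bash
mkdir -p pics; ls; python3 - <<'E'
from workcell import monitor, eyes
import cv2,numpy as np
o=monitor.get_obs()
for k,v in o.items(): print(k,np.round(v,4))
for n in("top","side"):
    im,d=eyes.camera(n); p=eyes.camera_params(n); print(n,p)
    np.savez(f"{n}0.npz",im=im,d=d); cv2.imwrite(f"pics/{n}0.png",im)
E
```

```text
pics
clock 0.0
joint_pos [ 1.0994  0.3329 -0.0647  1.461   0.0215  1.3499 -0.0885]
joint_velocities [ 0.0011 -0.0004  0.0006  0.0006 -0.0003 -0.001   0.0014]
tau [-6.00000e-04 -6.25443e+01  4.91000e-02 -3.91605e+01  1.62000e-02
  1.01000e-02  0.00000e+00]
position [ 0.271  -0.5627  0.205 ]
ee_rot [ 9.749e-01  2.225e-01 -2.000e-04 -7.000e-04]
ft_force [ 0.2633 -0.0189  0.5834]
torque [-0.0358 -0.018  -0.0013]
grip_width 1.002
top {'fovy': 54.36010349241134, 'cx': 312.8683159066796, 'cy': 197.02507253232844, 'R': array([[-7.30908130e-03, -9.99972960e-01, -8.10621118e-04],
       [-9.97783277e-01,  7.34669259e-03, -6.61404495e-02],
       [ 6.61446164e-02,  3.25398272e-04, -9.97809994e-01]]), 't': array([-0.06498729,  0.55642981,  0.89568034])}
side {'fovy': 55.55265833262595, 'cx': 316.4830600056979, 'cy': 207.68535635346862, 'R': array([[-0.91631605, -0.40006644,  0.01765593],
       [-0.24167975,  0.51731459, -0.82096072],
       [ 0.31930517, -0.75652657, -0.57071162]]), 't': array([0.50846731, 0.21426803, 0.6434361 ])}
```

View pictures.

View pics/top0.png

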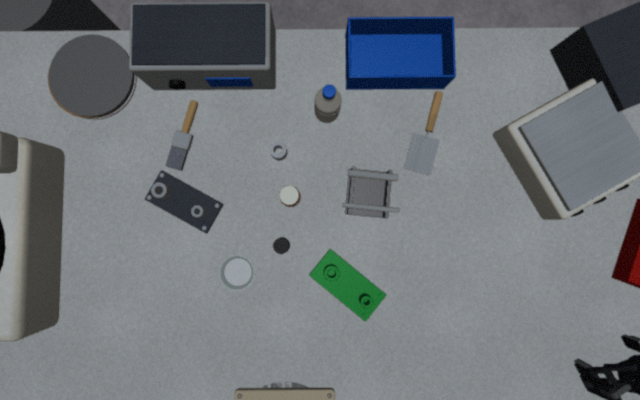

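View pics/side0.png

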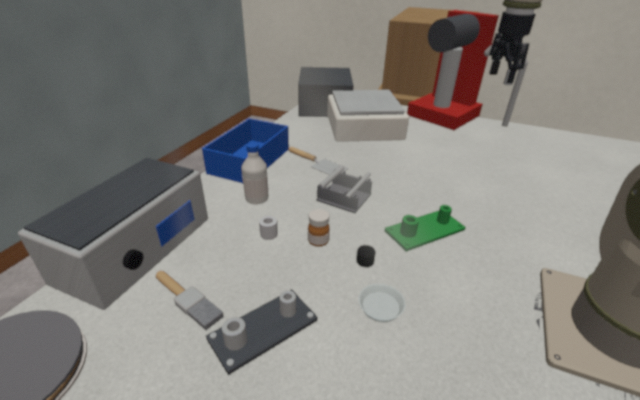

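```bash
cat > h.py <<'E'
import numpy as np,cv2
from workcell import monitor, eyes
def cam(n):
    p=eyes.camera_params(n); f=200/np.tan(np.radians(p['fovy'])/2); return f,p['cx'],p['cy'],np.array(p['R']),np.array(p['t'])
def plane(n,u,v,z):
    f,cx,cy,R,t=cam(n); d=R.T@np.array([(u-cx)/f,(v-cy)/f,1]); c=-R.T@t; return c+d*(z-c[2])/d[2]
def proj(n,X):
    f,cx,cy,R,t=cam(n); q=R@np.array(X)+t; return np.array([f*q[0]/q[2]+cx,f*q[1]/q[2]+cy])
def cloud(n,d):
    f,cx,cy,R,t=cam(n); v,u=np.indices(d.shape); P=np.stack([(u-cx)/f*d,(v-cy)/f*d,d],-1); return (P-t)@R
def tri(a,b):
    # a,b pixels in top and side -> point nearest both rays
    A=[];B=[]
    for n,(u,v) in(("top",a),("side",b)):
        f,cx,cy,R,t=cam(n); x=(u-cx)/f;y=(v-cy)/f
        for r,s in((R[0]-x*R[2],x*t[2]-t[0]),(R[1]-y*R[2],y*t[2]-t[1])): A.append(r);B.append(s)
    s=np.linalg.lstsq(np.array(A),np.array(B),rcond=None); return s[0],s[1]
def mosaic(name,crops,scale):
    t=[cv2.resize(c,None,fx=scale,fy=scale,interpolation=cv2.INTER_CUBIC) for c in crops]
    cv2.imwrite("pics/"+name,t)
E
python3 - <<'E'
from h import *
T=np.load("top0.npz"); S=np.load("side0.npz")
def cr(im,u,v,w,h,W,H): return cv2.resize(im[v-h//2:v+h//2,u-w//2:u+w//2],(W,H),interpolation=cv2.INTER_CUBIC)
a=np.hstack([cr(T['im'],184,201,80,64,400,300),cr(T['im'],370,192,80,64,400,300)])
b=np.hstack([cr(T['im'],282,170,80,64,400,300),cr(S['im'],262,325,120,96,400,300)])
cv2.imwrite("pics/crop1.png",np.vstack([a,b]))
for n,D in(("top",T),("side",S)):
    P=cloud(n,D['d']); print(n,"bench z",np.median(P[250:330,150:300,2]) if n=="top" else np.median(P[320:380,360:480,2]))
P=cloud("top",T['d'])
for nm,(u,v) in dict(wide=(159,191),nar=(197,211),rest=(371,192),sl=(279,152),jar=(289,196),spec=(281,245),dish=(237,272),bottle=(328,104)).items():
    q=P[v-22:v+22,u-28:u+28].reshape(-1,3); print(nm,np.round(plane("top",u,v,.05),4),"zmax",np.round(np.percentile(q[:,2],[50,95,99]),3))
E
```

```text
top bench z -0.00018551433885503074
side bench z 0.0010021916830279505
wide [0.5701 0.2799 0.05  ] zmax [0.009 0.048 0.052]
nar [0.5241 0.1931 0.05  ] zmax [0.011 0.036 0.051]
rest [ 0.5643 -0.201   0.05  ] zmax [0.009 0.059 0.061]
sl [0.6574 0.0075 0.05  ] zmax [0.    0.039 0.042]
jar [ 0.5566 -0.015   0.05  ] zmax [0.    0.07  0.072]
spec [0.4463 0.0033 0.05  ] zmax [-0.     0.029  0.032]
dish [0.387  0.1019 0.05  ] zmax [0.001 0.017 0.02 ]
bottle [ 0.7682 -0.1055  0.05  ] zmax [0.001 0.149 0.152]
```

View pics/crop1.png

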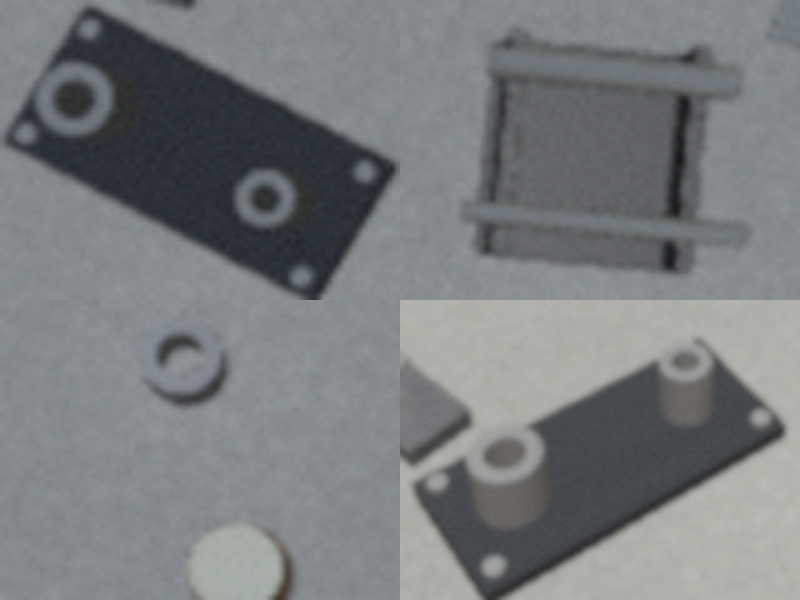

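```bash
python3 - <<'E'
from h import *
for n in("top","side"):
    D=np.load(n+"0.npz"); P=cloud(n,D['d']).reshape(-1,3)
    def sel(c,r,z0,z1): m=(np.hypot(P[:,0]-c[0],P[:,1]-c[1])<r)&(P[:,2]>z0)&(P[:,2]<z1); return P[m]
    for nm,c,r,z0,z1 in(("wide",(.57,.28),.025,.045,.056),("nar",(.524,.193),.022,.045,.056),("sl",(.6574,.0075),.028,.036,.046),("jar",(.556,-.015),.032,.064,.078)):
        q=sel(c,r,z0,z1)[:,:3]; 
        if len(q)<6: print(n,nm,len(q));continue
        cc,ra=cv2.minEnclosingCircle(q[:,:2].astype(np.float32)); 
        h=cv2.convexHull(q[:,:2].astype(np.float32))[:,0]; A=np.c_[2*h,np.ones(len(h))]; s=np.linalg.lstsq(A,(h**2).sum(1),rcond=None)[0]
        print(n,nm,len(q),"mean",q.mean(0).round(4),"enc",np.round(cc,4),round(ra,4),"hullfit",s[:2].round(4),round(np.sqrt(s[2]+s[0]**2+s[1]**2),4))
    q=sel((.5643,-.201),.1,.049,.07)
    for nm,m in(("upper",q[:,0]>.575),("lower",q[:,0]<.555)):
        w=q[m]; c=w.mean(0); U,S,V=np.linalg.svd(w-c,full_matrices=False); s=(w-c)@V[0]; w1=(w-c)@V[1]
        print(n,nm,len(w),"mid",(c+V[0]*(s.min()+s.max())/2).round(4),"dir",V[0].round(3),"len",round(np.ptp(s),4),"wid",round(np.ptp(w1),4),"z95",np.percentile(w[:,2],90).round(4))
print(plane("top",159,190.1,.05),plane("top",197,211.4,.05))
for r in (((348,173.2),(398,177)),((342.6,205.2),(400,210))): print([plane("top",u,v,.055) for u,v in r])
E
```

```text
top wide 148 mean [0.5721 0.2817 0.0492] enc [0.572 0.282] 0.0178 hullfit [0.572 0.282] 0.0174
top nar 91 mean [0.5231 0.1943 0.0496] enc [0.5238 0.1946] 0.0137 hullfit [0.5235 0.1947] 0.0131
top sl 164 mean [0.6642 0.0128 0.0397] enc [0.6644 0.0129] 0.0197 hullfit [0.6644 0.0128] 0.0191
top jar 289 mean [ 0.5568 -0.0146  0.0698] enc [ 0.5566 -0.0146] 0.0215 hullfit [ 0.5569 -0.0147] 0.0208
top upper 380 mid [ 0.6009 -0.2028  0.0574] dir [-0.104 -0.995  0.   ] len 0.1143 wid 0.029 z95 0.0607
top lower 302 mid [ 0.529  -0.1977  0.0532] dir [-0.105 -0.994  0.   ] len 0.1273 wid 0.0296 z95 0.0554
side wide 307 mean [0.5711 0.2842 0.0497] enc [0.5719 0.2829] 0.018 hullfit [0.5719 0.2831] 0.0174
side nar 164 mean [0.5231 0.1965 0.0494] enc [0.5242 0.1951] 0.0145 hullfit [0.5239 0.1955] 0.0137
side sl 145 mean [0.6638 0.0145 0.0398] enc [0.6653 0.0133] 0.0204 hullfit [0.6651 0.0132] 0.0191
side jar 238 mean [ 0.5563 -0.0105  0.0702] enc [ 0.557  -0.0132] 0.0217 hullfit [ 0.5571 -0.0129] 0.0209
side upper 188 mid [ 0.5983 -0.2013  0.0576] dir [-0.114 -0.994 -0.002] len 0.1148 wid 0.0257 z95 0.0611
side lower 162 mid [ 0.5285 -0.1957  0.0538] dir [ 0.098  0.995 -0.004] len 0.1283 wid 0.0297 z95 0.0562
[0.57216001 0.27991323 0.05      ] [0.52320601 0.19307792 0.05      ]
[array([ 0.60692757, -0.14892793,  0.055     ]), array([ 0.5974489 , -0.26179966,  0.055     ])]
[array([ 0.53459072, -0.13582098,  0.055     ]), array([ 0.52284828, -0.26467032,  0.055     ])]
```

```bash
cat >> h.py <<'E'
def pose():
    o=monitor.get_obs(); x,y=o['ee_rot'][:2]; return np.r_[o['position'],2*np.arctan2(y,x)]
def ax(h): return np.array([[np.cos(h),np.sin(h),0],[np.sin(h),-np.cos(h),0],[0,0,-1]])
def plan(wps,start=None,step=.038):
    """print offset/roll of send_rows calls through world waypoints (x,y,z,heading)"""
    p=pose() if start is None else np.array(start,float)
    for w in wps:
        w=np.array(w,float); dh=(w[3]-p[3]+np.pi)%(2*np.pi)-np.pi
        n=int(np.ceil(max(np.linalg.norm(w[:3]-p[:3])/step,abs(dh)/.118,1)/5))
        for k in range(n):
            D=(w[:3]-p[:3])/(n-k); dr=(w[3]-p[3]+np.pi)%(2*np.pi)-np.pi; dr/=(n-k)
            o=ax(p[3])@D*1000; f=[np.round(o*(i+1)/5,1).tolist() for i in range(5)]; r=[round(-dr*(i+1)/5,3) for i in range(5)]
            print('off',f,'roll',r)
            p=np.r_[p[:3]+ax(p[3]).T@(np.array(f[-1])/1000),p[3]-r[-1]]
        print('  ->',p.round(4))
E
python3 -c "
from h import *
plan([(.5975,-.2274,.125,1.47),(.5975,-.2274,.032,1.47)])"
```

```text
off [[29.3, -10.7, 5.3], [58.6, -21.4, 10.7], [87.9, -32.1, 16.0], [117.2, -42.8, 21.4], [146.6, -53.5, 26.7]] roll [np.float64(-0.068), np.float64(-0.136), np.float64(-0.204), np.float64(-0.272), np.float64(-0.34)]
off [[31.2, -0.3, 5.3], [62.4, -0.6, 10.7], [93.6, -0.9, 16.0], [124.8, -1.3, 21.4], [156.0, -1.6, 26.7]] roll [np.float64(-0.068), np.float64(-0.136), np.float64(-0.204), np.float64(-0.272), np.float64(-0.341)]
off [[29.5, 10.1, 5.3], [59.0, 20.3, 10.7], [88.5, 30.4, 16.0], [118.0, 40.6, 21.3], [147.5, 50.7, 26.7]] roll [np.float64(-0.068), np.float64(-0.136), np.float64(-0.204), np.float64(-0.272), np.float64(-0.34)]
  -> [ 0.5975 -0.2274  0.125   1.4698]
off [[0.0, 0.0, 18.6], [0.0, 0.0, 37.2], [0.0, 0.0, 55.8], [0.0, 0.0, 74.4], [0.0, 0.0, 93.0]] roll [np.float64(-0.0), np.float64(-0.0), np.float64(-0.0), np.float64(-0.0), np.float64(-0.0)]
  -> [ 0.5975 -0.2274  0.032   1.4698]
```

Call:
{"method": "send_rows", "body": {"offset": [[29,-11,5],[58,-22,10],[88,-32,16],[117,-43,21],[147,-54,27]], "roll": [-0.068,-0.136,-0.204,-0.272,-0.34], "jaw": 0.6, "newtons": 25}}

```text
clock: 0.52
position: [0.3808, -0.4495, 0.1784]
ee_rot: [0.923, 0.386, -0.0, -0.0]
ft_force: [0.7, -0.8, 0.2]
grip_width: 0.603
```

Call:
{"method": "send_rows", "body": {"offset": [[31,0,5],[62,-1,10],[94,-1,16],[125,-1,21],[156,-2,27]], "roll": [-0.068,-0.136,-0.204,-0.272,-0.34]}}

```text
clock: 0.93
position: [0.4895, -0.3373, 0.1514]
ee_rot: [0.844, 0.536, -0.0, -0.0]
ft_force: [0.2, -0.8, 0.5]
grip_width: 0.599
```

Call:
{"method": "send_rows", "body": {"offset": [[29,10,5],[59,20,10],[88,30,16],[118,40,21],[147,51,27]], "roll": [-0.068,-0.136,-0.204,-0.272,-0.34]}}

```text
clock: 1.35
position: [0.5984, -0.2262, 0.1244]
ee_rot: [0.741, 0.671, -0.0, -0.0]
ft_force: [0.3, -0.3, 0.1]
grip_width: 0.599
```

Call:
{"method": "send_rows", "body": {"offset": [[-1,-1,20],[-1,-1,40],[-1,-1,60],[-1,-1,80],[-1,-1,92]], "roll": [0,0,0,0,0]}}

```text
clock: 1.77
position: [0.5953, -0.228, 0.0301]
ee_rot: [0.742, 0.67, -0.001, -0.001]
ft_force: [0.2, 0.1, -0.0]
grip_width: 0.601
```

Call:
{"method": "send_rows", "body": {"offset": [[0,0,0],[0,0,0],[0,0,0],[0,0,0],[0,0,0]], "roll": [0,0,0,0,0], "jaw": 0, "newtons": 30}}

```text
clock: 2.18
position: [0.5977, -0.2287, 0.0345]
ee_rot: [0.742, 0.67, 0.001, 0.001]
ft_force: [-0.3, 1.0, 4.5]
grip_width: 0.0
```

Call:
{"method": "send_rows", "body": {"offset": [[0,0,-15],[0,0,-40],[0,0,-70],[0,0,-100],[0,0,-130]], "roll": [0,0,0,0,0]}}

```text
clock: 2.6
position: [0.5965, -0.2284, 0.1649]
ee_rot: [0.742, 0.67, 0.0, 0.0]
ft_force: [0.2, -0.4, 0.5]
grip_width: -0.003
```

```bash
python3 - <<'E'
from h import *
print(pose())
for n in("top","side"):
    im,d=eyes.camera(n); np.savez(f"{n}1.npz",im=im,d=d)
    u,v=proj(n,pose()[:3]).astype(int); print(u,v)
    c=cv2.resize(im[max(v-50,0):v+50,u-50:u+50],(400,400),interpolation=cv2.INTER_CUBIC)
    m=c if n=="top" else np.hstack([m,c])
cv2.imwrite("pics/g1.png",m)
E
```

```text
[ 0.5965373  -0.22839591  0.16494209  1.46888397]
394 169
338 129
```

View pics/g1.png

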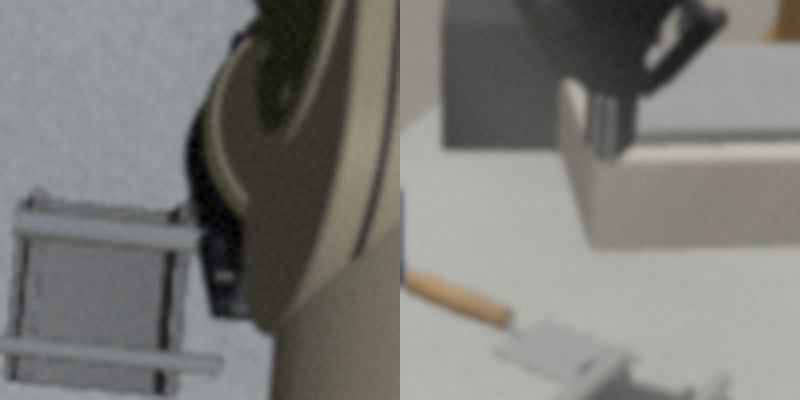

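```bash
python3 - <<'E'
from h import *
for n in("top","side"):
    D=np.load(n+"1.npz"); P=cloud(n,D['d']).reshape(-1,3)
    m=(np.hypot(P[:,0]-.5643,P[:,1]+.201)<.1)&(P[:,2]>.049)&(P[:,2]<.07); q=P[m]
    for nm,m in(("upper",q[:,0]>.575),("lower",q[:,0]<.555)):
        w=q[m]; c=w.mean(0); U,S,V=np.linalg.svd(w-c,full_matrices=False); s=(w-c)@V[0]
        print(n,nm,len(w),c.round(4),"mid",(c+V[0]*(s.min()+s.max())/2).round(4),"dir",V[0].round(3),"len",round(np.ptp(s),4),"z95",np.percentile(w[:,2],90).round(4))
S=np.load("side1.npz")['im']; T=np.load("top1.npz")['im']
cv2.imwrite("pics/g2.png",cv2.resize(S[80:220,270:430],(800,700),interpolation=cv2.INTER_CUBIC)[:600])
E
```

```text
top upper 353 [ 0.598  -0.1968  0.0572] mid [ 0.5979 -0.1977  0.0572] dir [-0.106 -0.994  0.005] len 0.1041 z95 0.0604
top lower 291 [ 0.5287 -0.1975  0.0534] mid [ 0.5287 -0.1978  0.0534] dir [-0.109 -0.994  0.001] len 0.1273 z95 0.0559
side upper 200 [ 0.5967 -0.1969  0.0572] mid [ 0.5961 -0.2021  0.0573] dir [-0.107 -0.994  0.005] len 0.1141 z95 0.061
side lower 163 [ 0.5285 -0.1928  0.0538] mid [ 0.5281 -0.1971  0.0538] dir [0.094 0.996 0.   ] len 0.1274 z95 0.0564
```

View pics/g2.png

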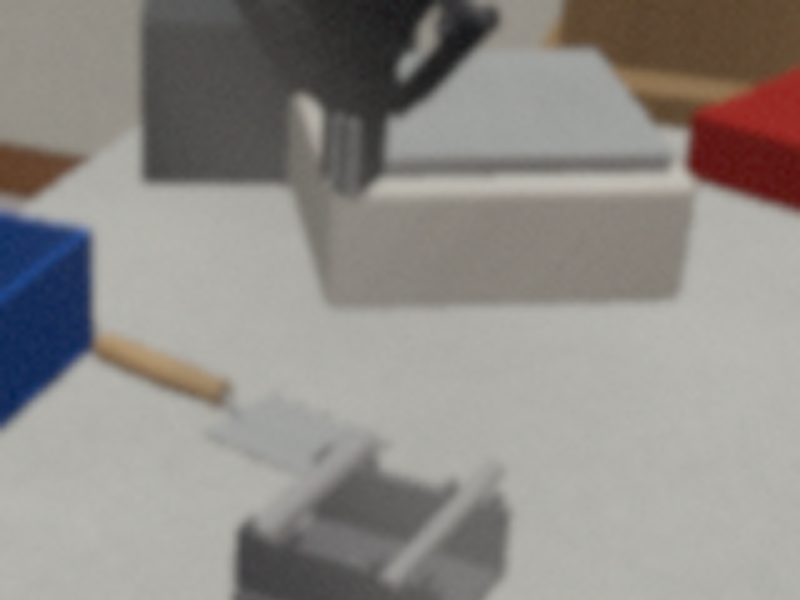

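```bash
python3 - <<'E'
from h import *
D=np.load("side1.npz"); P=cloud("side",D['d'])
for v in range(100,132,2): print(v,[tuple(P[v,u].round(3).tolist()) if D['d'][v,u]>0 else 0 for u in (338,341,344)])
E
```

```text
100 [(0.601, -0.217, 0.244), (0.593, -0.214, 0.247), (0.585, -0.213, 0.248)]
102 [(0.602, -0.219, 0.239), (0.593, -0.215, 0.242), (0.585, -0.214, 0.243)]
104 [(0.601, -0.217, 0.235), (0.594, -0.217, 0.236), (0.587, -0.218, 0.237)]
106 [(0.6, -0.216, 0.231), (0.593, -0.217, 0.232), (0.586, -0.218, 0.233)]
108 [(0.6, -0.215, 0.227), (0.594, -0.22, 0.226), (0.586, -0.219, 0.228)]
110 [(0.599, -0.215, 0.222), (0.592, -0.216, 0.223), (0.586, -0.219, 0.223)]
112 [(0.6, -0.218, 0.216), (0.594, -0.221, 0.216), (0.585, -0.216, 0.219)]
114 [(0.6, -0.219, 0.211), (0.593, -0.22, 0.212), (0.586, -0.221, 0.213)]
116 [(0.599, -0.218, 0.207), (0.594, -0.223, 0.206), (0.587, -0.225, 0.206)]
118 [(0.6, -0.219, 0.201), (0.594, -0.223, 0.201), (0.685, -0.512, 0.083)]
120 [(0.701, -0.501, 0.077), (0.693, -0.508, 0.076), (0.683, -0.508, 0.078)]
122 [(0.701, -0.502, 0.07), (0.694, -0.512, 0.068), (0.684, -0.511, 0.07)]
124 [(0.699, -0.498, 0.065), (0.692, -0.506, 0.063), (0.684, -0.514, 0.062)]
126 [(0.7, -0.502, 0.057), (0.691, -0.505, 0.057), (0.682, -0.51, 0.057)]
128 [(0.701, -0.505, 0.049), (0.69, -0.503, 0.051), (0.682, -0.508, 0.051)]
130 [(0.7, -0.503, 0.043), (0.691, -0.508, 0.042), (0.681, -0.508, 0.044)]
```

Call:
{"method": "send_rows", "body": {"offset": [[0,-1,0],[0,-1,20],[0,-1,55],[0,-1,90],[0,-1,120]], "roll": [0,0,0,0,0], "jaw": 0.6}}

```text
clock: 3.12
position: [0.594, -0.228, 0.0396]
ee_rot: [0.742, 0.67, -0.001, -0.001]
ft_force: [0.4, -0.2, -0.0]
grip_width: 0.603
```

Call:
{"method": "send_rows", "body": {"offset": [[0,0,15],[0,0,30],[0,0,46],[0,0,46],[0,0,46]], "roll": [0,0,0,0,0]}}

```text
clock: 3.53
position: [0.5943, -0.2279, -0.0045]
ee_rot: [0.742, 0.67, -0.001, -0.001]
ft_force: [0.3, 0.3, 1.1]
grip_width: 0.597
```

Call:
{"method": "send_rows", "body": {"offset": [[0,0,0],[0,0,0],[0,0,0],[0,0,0],[0,0,0]], "roll": [0,0,0,0,0], "jaw": 0, "newtons": 25}}

```text
clock: 3.95
position: [0.5963, -0.2286, -0.0021]
ee_rot: [0.742, 0.67, 0.0, 0.001]
ft_force: [-1.4, -0.2, 5.4]
grip_width: 0.182
```

Call:
{"method": "send_rows", "body": {"offset": [[0,0,-15],[0,0,-40],[0,0,-70],[0,0,-100],[0,0,-130]], "roll": [0,0,0,0,0]}}

```text
clock: 4.37
position: [0.5951, -0.2282, 0.1279]
ee_rot: [0.742, 0.67, -0.0, -0.0]
ft_force: [0.6, -0.1, -1.3]
grip_width: 0.18
```

```bash
python3 - <<'E'
from h import *
p=pose(); print(p, monitor.get_obs()['grip_width'])
im,d=eyes.camera("side"); im2,d2=eyes.camera("top")
# points in the vertical slab along the post (tool x), near gripper
A=ax(p[3])
for n,dd in(("side",d),("top",d2)):
    P=cloud(n,dd).reshape(-1,3); L=(P-[p[0],p[1],p[2]+.0335+.019])@A.T  # tool coords from grasp pt
    q=L[(abs(L[:,1])<.012)&(abs(L[:,0])<.13)&(L[:,2]>-.06)&(L[:,2]<.12)]
    for a in np.arange(-.08,.13,.01):
        w=q[(q[:,0]>=a)&(q[:,0]<a+.01)]
        if len(w): print(n,round(a,2),len(w),"z",np.percentile(w[:,2],[5,50,95]).round(3))
cv2.imwrite("pics/g3.png",cv2.resize(im[80:200,260:420],(800,600),interpolation=cv2.INTER_CUBIC))
E
```

```text
[ 0.59509361 -0.2281588   0.12794304  1.46894603] 0.17951007875972824
side -0.02 2 z [-0.03  -0.029 -0.027]
side -0.01 38 z [-0.04  -0.017  0.023]
side -0.0 50 z [-0.054 -0.012  0.024]
side 0.01 130 z [-0.058 -0.032  0.017]
side 0.02 13 z [-0.01  -0.009 -0.004]
side 0.03 17 z [-0.01  -0.007 -0.001]
side 0.04 17 z [-0.01  -0.009  0.   ]
side 0.05 19 z [-0.01  -0.007  0.   ]
side 0.06 19 z [-0.01  -0.008  0.   ]
side 0.07 19 z [-0.01  -0.007 -0.001]
side 0.08 15 z [-0.009 -0.006  0.003]
top 0.01 19 z [-0.018 -0.012  0.006]
top 0.02 47 z [-0.017 -0.015 -0.01 ]
top 0.03 42 z [-0.018 -0.015 -0.011]
top 0.04 44 z [-0.017 -0.014 -0.01 ]
top 0.05 43 z [-0.017 -0.014 -0.01 ]
top 0.06 46 z [-0.017 -0.014 -0.009]
top 0.07 42 z [-0.018 -0.015 -0.011]
top 0.08 12 z [-0.017 -0.014 -0.01 ]
```

View pics/g3.png

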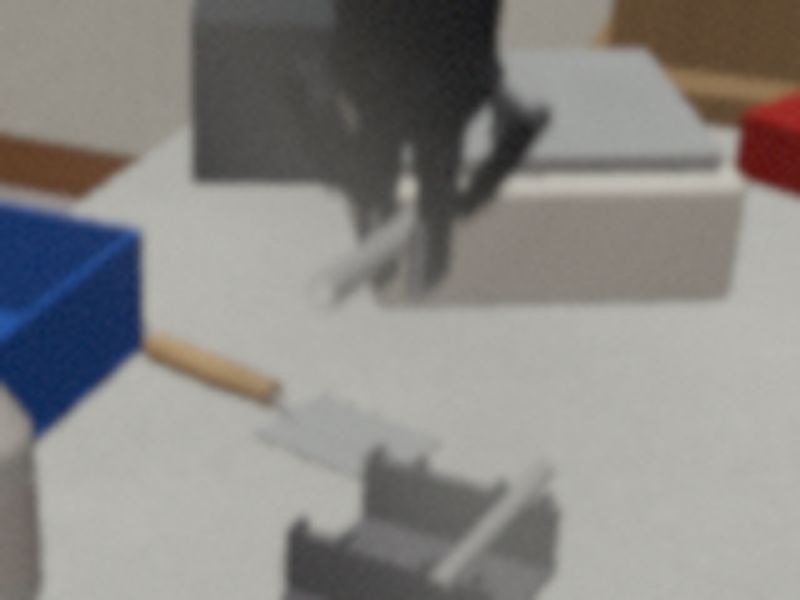

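Call:
{"method": "send_rows", "body": {"offset": [[-30,-6,0],[-60,-12,0],[-90,-18,0],[-114,-23,20],[-114,-23,55]], "roll": [0,0,0,0,0], "newtons": 20}}

```text
clock: 4.88
position: [0.5598, -0.348, 0.0741]
ee_rot: [0.745, 0.667, -0.001, 0.004]
ft_force: [-0.6, -1.5, -1.8]
grip_width: 0.178
```

Call:
{"method": "send_rows", "body": {"offset": [[0,0,30],[0,0,60],[0,0,90],[0,0,97],[0,0,97]], "roll": [0,0,0,0,0]}}

```text
clock: 5.3
position: [0.5616, -0.3395, -0.025]
ee_rot: [0.742, 0.67, 0.0, 0.0]
ft_force: [2.3, -0.9, 6.8]
grip_width: 0.181
```

```bash
python3 - <<'E'
from h import *
p=pose(); print(p, monitor.get_obs()['grip_width'], monitor.get_obs()['ft_force'])
A=ax(p[3]); print("rest outer face in tool x:",(A@(np.array([.5644,-.1998,0])-0.046*np.array([.1,.995,0])-[p[0],p[1],0]))[:2])
for n in("side","top"):
    P=cloud(n,eyes.camera(n)[1]).reshape(-1,3); L=(P-[p[0],p[1],0])@A.T
    q=L[(abs(L[:,1])<.012)&(L[:,0]>.0)&(L[:,0]<.13)]
    for a in np.arange(.01,.13,.01):
        w=q[(q[:,0]>=a)&(q[:,0]<a+.01)]
        if len(w): print(n,round(a,2),len(w),"z",(-np.percentile(w[:,2],[5,50,95])).round(3))
E
```

```text
[ 0.56164743 -0.3394915  -0.02501232  1.46893024] 0.18083256093080832 [ 2.26979001 -0.87467847  6.84150614]
rest outer face in tool x: [ 0.09324676 -0.01138873]
side 0.01 160 z [0.116 0.084 0.009]
side 0.02 33 z [0.183 0.098 0.018]
side 0.03 285 z [0.276 0.171 0.056]
side 0.04 441 z [0.393 0.259 0.191]
side 0.05 390 z [0.401 0.351 0.301]
side 0.06 12 z [0.037 0.035 0.032]
side 0.07 12 z [0.037 0.036 0.034]
side 0.09 14 z [0.049 0.045 0.022]
side 0.1 119 z [0.045 0.025 0.008]
side 0.11 16 z [0.011 0.009 0.008]
side 0.12 11 z [0.011 0.009 0.008]
top 0.01 155 z [0.406 0.388 0.001]
top 0.02 115 z [0.406 0.389 0.001]
top 0.03 242 z [0.408 0.23  0.001]
top 0.04 444 z [0.408 0.318 0.034]
top 0.05 306 z [0.401 0.351 0.032]
top 0.06 46 z [ 0.037  0.033 -0.001]
top 0.07 50 z [ 0.036  0.031 -0.002]
top 0.08 38 z [ 0.036  0.002 -0.002]
top 0.09 26 z [0.05  0.045 0.042]
top 0.1 67 z [0.045 0.013 0.006]
top 0.11 44 z [0.011 0.008 0.005]
top 0.12 42 z [0.01  0.007 0.005]
```

Call:
{"method": "send_rows", "body": {"offset": [[8,0,0],[14,0,0],[14,0,-7],[14,0,-14],[15,0,-21]], "roll": [0,0,0,0,0]}}

```text
clock: 5.82
position: [0.5615, -0.3252, -0.0048]
ee_rot: [0.743, 0.67, -0.001, -0.0]
ft_force: [0.7, -5.1, -2.5]
grip_width: 0.181
```

Call:
{"method": "send_rows", "body": {"offset": [[1.5,0,-7],[4,0,-14],[7,0,-20],[10,0,-26],[14,0,-32]], "roll": [0,0,0,0,0]}}

```text
clock: 6.23
position: [0.5634, -0.3107, 0.0277]
ee_rot: [0.742, 0.67, -0.001, -0.0]
ft_force: [0.2, -4.3, -2.6]
grip_width: 0.178
```

```bash
cat >> h.py <<'E'
def slab(x0=.0,x1=.13,z0=.003,z1=None,half=.012,bins=True):
    p=pose(); A=ax(p[3]); print(p.round(4), round(monitor.get_obs()['grip_width'],3), np.round(monitor.get_obs()['ft_force'],1))
    for n in("side","top"):
        P=cloud(n,eyes.camera(n)[1]).reshape(-1,3); L=(P-[p[0],p[1],0])@A.T; z=-L[:,2]; zt=p[2]+.054
        q=L[(abs(L[:,1])<half)&(L[:,0]>x0)&(L[:,0]<x1)&(z>z0)&(z<(z1 or zt+.02))]
        for a in np.arange(x0,x1,.01):
            w=q[(q[:,0]>=a)&(q[:,0]<a+.01)]
            if len(w): print(n,round(a,2),len(w),"z rel grip",(-np.percentile(w[:,2],[5,50,95])-zt).round(3))
E
python3 -c "
from h import *
slab(.01,.1)"
```

```text
[ 0.5634 -0.3107  0.0277  1.4683] 0.178 [ 0.2 -4.3 -2.6]
side 0.01 57 z rel grip [ 0.015 -0.003 -0.02 ]
side 0.02 28 z rel grip [-0.008 -0.013 -0.019]
side 0.03 29 z rel grip [-0.015 -0.022 -0.03 ]
side 0.04 30 z rel grip [-0.023 -0.03  -0.039]
side 0.05 22 z rel grip [-0.032 -0.038 -0.042]
side 0.06 9 z rel grip [-0.03  -0.037 -0.038]
side 0.07 120 z rel grip [-0.037 -0.054 -0.072]
side 0.08 19 z rel grip [-0.071 -0.073 -0.074]
side 0.09 10 z rel grip [-0.071 -0.072 -0.074]
top 0.01 52 z rel grip [ 0.004 -0.004 -0.017]
top 0.02 40 z rel grip [-0.008 -0.013 -0.022]
top 0.03 36 z rel grip [-0.015 -0.021 -0.027]
top 0.04 37 z rel grip [-0.027 -0.03  -0.038]
top 0.05 35 z rel grip [-0.034 -0.038 -0.045]
top 0.06 34 z rel grip [-0.034 -0.039 -0.046]
top 0.07 73 z rel grip [-0.037 -0.061 -0.075]
top 0.08 43 z rel grip [-0.071 -0.074 -0.076]
top 0.09 42 z rel grip [-0.071 -0.074 -0.076]
```

Call:
{"method": "send_rows", "body": {"offset": [[4,0,-5],[9,0,-10],[14,0,-14],[20,0,-18],[26,0,-21.5]], "roll": [0,0,0,0,0]}}

```text
clock: 6.75
position: [0.5662, -0.2861, 0.0495]
ee_rot: [0.743, 0.67, -0.001, 0.001]
ft_force: [-1.9, -7.2, 1.1]
grip_width: 0.178
```

Call:
{"method": "send_rows", "body": {"offset": [[6.5,0,-2.5],[13,0,-5],[20,0,-6.5],[26,0,-7],[32,0,-7]], "roll": [0,0,0,0,0]}}

```text
clock: 7.17
position: [0.5699, -0.2536, 0.0566]
ee_rot: [0.742, 0.67, -0.0, 0.001]
ft_force: [0.2, -6.1, 2.9]
grip_width: 0.178
```

Call:
{"method": "send_rows", "body": {"offset": [[0,0,0],[0,0,0],[0,0,0],[-4,0,-20],[-10,0,-55]], "roll": [0,0,0,0,0]}}

```text
clock: 7.58
position: [0.5663, -0.2602, 0.1072]
ee_rot: [0.742, 0.671, -0.001, -0.005]
ft_force: [0.5, -0.7, -1.3]
grip_width: 0.174
```

```bash
cat >> h.py <<'E'
def hang(r,z1=0.0,up=0):
    """axis of hanging post below fingertips, from side view, per 1 cm slice (tool coords rel TCP xy, mm)"""
    p=pose(); A=ax(p[3]); print(p.round(4), round(monitor.get_obs()['grip_width'],3), np.round(monitor.get_obs()['ft_force'],1))
    P=cloud("side",eyes.camera("side")[1]).reshape(-1,3)
    f,cx,cy,R,t=cam("side"); c=-R.T@t; 
    m=(np.hypot(P[:,0]-p[0],P[:,1]-p[1])<.05)&(P[:,2]<p[2]+.03)&(P[:,2]>p[2]-.08); Q=P[m]
    for a in np.arange(p[2]-.08,p[2]+.03,.01):
        w=Q[(Q[:,2]>=a)&(Q[:,2]<a+.01)]
        if len(w)<4: continue
        g=c[:2]-w.mean(0)[:2]; g/=np.linalg.norm(g); s=np.array([-g[1],g[0]])
        fr=w[:,:2]@g; ctr=w.mean(0)[:2]; k=(w[:,:2]@s); mid=(k.min()+k.max())/2*s+(np.percentile(fr,80)-r)*g
        print("z",round(a+.005,3),len(w),"xy",mid.round(4),"tool",(A[:2,:2]@(mid-p[:2])*1000).round(1),"w",round(np.ptp(k)*1000,1))
    print("lowest",np.sort(Q[:,2])[:4].round(4))
E
python3 -c "
from h import *
hang(.008)"
```

```text
[ 0.5663 -0.2602  0.1072  1.4706] 0.174 [ 0.5 -0.7 -1.3]
z 0.032 90 xy [ 0.5683 -0.2389] tool [21.4 -0.1] w 79.3
z 0.042 109 xy [ 0.5655 -0.2396] tool [20.4 -2.9] w 86.1
z 0.052 45 xy [ 0.5615 -0.2375] tool [22.1 -7. ] w 93.8
z 0.082 7 xy [ 0.5664 -0.2633] tool [-3.1  0.4] w 15.5
z 0.092 23 xy [ 0.5654 -0.26  ] tool [ 0.1 -0.9] w 15.0
z 0.102 20 xy [ 0.5653 -0.2609] tool [-0.8 -0.9] w 13.0
z 0.112 25 xy [ 0.566  -0.2603] tool [-0.1 -0.3] w 13.3
z 0.122 24 xy [ 0.5661 -0.2613] tool [-1.1 -0.1] w 15.3
z 0.132 24 xy [ 0.5652 -0.2604] tool [-0.3 -1.1] w 22.5
lowest [0.0274 0.0274 0.0275 0.0275]
```

```bash
python3 -c "
from h import *
print(np.round(monitor.get_obs()['joint_pos'],2))
plan([(.566,-.26,.135,1.47),(.572,.2823,.135,1.0)])"
```

```text
[ 0.68  0.43 -0.41  1.55  0.18  1.2   0.14]
off [[0.7, -1.0, -3.5], [1.3, -1.9, -7.1], [2.0, -2.9, -10.6], [2.6, -3.8, -14.1], [3.3, -4.8, -17.6]] roll [np.float64(-0.0), np.float64(-0.001), np.float64(-0.001), np.float64(-0.001), np.float64(-0.001)]
  -> [ 0.566  -0.26    0.135   1.4697]
off [[36.0, -3.2, -0.0], [72.0, -6.5, -0.0], [108.0, -9.7, -0.0], [144.0, -13.0, -0.0], [180.0, -16.2, -0.0]] roll [np.float64(0.031), np.float64(0.063), np.float64(0.094), np.float64(0.125), np.float64(0.157)]
off [[35.1, -8.8, -0.0], [70.1, -17.7, -0.0], [105.2, -26.5, -0.0], [140.2, -35.4, -0.0], [175.3, -44.2, -0.0]] roll [np.float64(0.031), np.float64(0.063), np.float64(0.094), np.float64(0.125), np.float64(0.156)]
off [[33.3, -14.2, -0.0], [66.5, -28.4, -0.0], [99.8, -42.6, -0.0], [133.0, -56.8, -0.0], [166.3, -70.9, -0.0]] roll [np.float64(0.031), np.float64(0.063), np.float64(0.094), np.float64(0.125), np.float64(0.157)]
  -> [0.572  0.2823 0.135  0.9997]
```

Call:
{"method": "send_rows", "body": {"offset": [[30,-3,-28],[65,-6,-28],[102,-9,-28],[140,-13,-28],[178,-16,-28]], "roll": [0,0,0,0,0], "newtons": 40}}

```text
clock: 8.05
position: [0.5705, -0.0817, 0.1389]
ee_rot: [0.742, 0.67, 0.0, -0.001]
ft_force: [1.3, 0.2, -0.8]
grip_width: 0.173
```

Call:
{"method": "send_rows", "body": {"offset": [[38,-3,0],[76,-7,0],[114,-10,0],[152,-14,0],[190,-17,0]], "roll": [0,0,0,0,0]}}

```text
clock: 8.47
position: [0.5726, 0.1091, 0.1389]
ee_rot: [0.742, 0.67, -0.0, -0.001]
ft_force: [1.2, 0.3, -1.7]
grip_width: 0.176
```

Call:
{"method": "send_rows", "body": {"offset": [[38,-3,0],[76,-7,0],[114,-10,0],[145,-13,0],[169,-16,0]], "roll": [0,0,0,0,0]}}

```text
clock: 8.88
position: [0.5732, 0.2805, 0.1387]
ee_rot: [0.741, 0.671, -0.0, -0.001]
ft_force: [-1.3, -0.5, -1.1]
grip_width: 0.18
```

Call:
{"method": "send_rows", "body": {"offset": [[0,0,5],[0,0,10],[0,0,20],[0,0,30],[0,0,30]], "roll": [0,0,0,0,0]}}

```text
clock: 9.3
position: [0.5741, 0.2741, 0.1062]
ee_rot: [0.743, 0.669, -0.002, -0.0]
ft_force: [0.1, -0.2, -1.1]
grip_width: 0.175
```

```bash
python3 -c "
from h import *
hang(.008)
print(np.round(monitor.get_obs()['joint_pos'],2))
plan([(.572,.2823,.105,1.47)])"
```

```text
[0.5741 0.2741 0.1062 1.4669] 0.175 [ 0.1 -0.2 -1.1]
z 0.031 120 xy [0.5668 0.2893] tool [14.4 -8.8] w 35.3
z 0.041 152 xy [0.5669 0.2892] tool [14.3 -8.7] w 35.3
z 0.051 290 xy [0.5695 0.2858] tool [11.2 -5.8] w 34.5
z 0.081 18 xy [0.5732 0.2727] tool [-1.4 -0.7] w 15.0
z 0.091 49 xy [0.5737 0.2732] tool [-0.9 -0.2] w 15.2
z 0.101 49 xy [0.5735 0.2731] tool [-1.  -0.4] w 15.6
z 0.111 55 xy [0.5736 0.2733] tool [-0.8 -0.4] w 15.6
z 0.121 46 xy [0.5739 0.2737] tool [-0.4 -0.1] w 15.0
z 0.131 31 xy [0.5738 0.2824] tool [ 8.2 -1.2] w 23.1
lowest [0.0262 0.0264 0.0265 0.0267]
[-0.06  0.5  -0.62  1.52  0.3   1.22 -0.82]
off [[1.5, -0.6, 0.5], [3.0, -1.3, 1.0], [4.5, -1.9, 1.5], [5.9, -2.6, 2.0], [7.4, -3.2, 2.5]] roll [np.float64(-0.001), np.float64(-0.001), np.float64(-0.002), np.float64(-0.002), np.float64(-0.003)]
  -> [0.572  0.2823 0.105  1.4702]
```

Call:
{"method": "send_rows", "body": {"offset": [[0,0,0],[0,0,0],[0,0,0],[0,0,0],[0,0,0]], "roll": [0,0,0,0,0]}}

```text
clock: 9.77
position: [0.5751, 0.2764, 0.1096]
ee_rot: [0.742, 0.67, 0.0, 0.0]
ft_force: [0.7, -0.3, -1.9]
grip_width: 0.18
```

```bash
python3 -c "
from h import *
hang(.008)
p=pose(); print((ax(p[3])[:2,:2]@(np.array([.5719,.2826])-p[:2])*1000))"
```

```text
[0.5751 0.2764 0.1096 1.4687] 0.18 [ 0.7 -0.3 -1.9]
z 0.035 143 xy [0.5671 0.2896] tool [12.3 -9.3] w 34.3
z 0.045 204 xy [0.5675 0.2886] tool [11.4 -8.8] w 35.2
z 0.055 182 xy [0.5706 0.2845] tool [ 7.6 -5.3] w 33.7
z 0.085 20 xy [0.5746 0.2754] tool [-1.1 -0.4] w 14.7
z 0.095 49 xy [0.5745 0.2755] tool [-1.  -0.4] w 15.6
z 0.105 54 xy [0.5748 0.2755] tool [-1.  -0.2] w 15.7
z 0.115 53 xy [0.5746 0.2757] tool [-0.8 -0.4] w 15.4
z 0.125 46 xy [0.5745 0.2758] tool [-0.7 -0.5] w 15.8
z 0.135 32 xy [0.5744 0.2835] tool [ 6.9 -1.4] w 20.4
lowest [0.0296 0.0297 0.0298 0.03  ]
[ 5.80988834 -3.71712312]
```

Call:
{"method": "send_rows", "body": {"offset": [[3,-1.5,5],[7,-3,12],[7,-3,20],[7,-3,20],[7,-3,20]], "roll": [0,0,0,0,0]}}

```text
clock: 10.23
position: [0.572, 0.2835, 0.0882]
ee_rot: [0.742, 0.67, -0.001, -0.0]
ft_force: [0.2, -0.2, -1.0]
grip_width: 0.176
```

Call:
{"method": "send_rows", "body": {"offset": [[0,0,0],[0,0,0],[0,0,0],[0,0,0],[0,0,0]], "roll": [0,0,0,0,0]}}

```text
clock: 10.65
position: [0.5728, 0.2837, 0.0895]
ee_rot: [0.742, 0.67, 0.0, 0.0]
ft_force: [0.3, 0.1, -0.6]
grip_width: 0.175
```

```bash
python3 - <<'E'
from h import *
hang(.008)
p=pose(); print((ax(p[3])[:2,:2]@(np.array([.5719,.2826])-p[:2])*1000))
im,_=eyes.camera("side"); u,v=proj("side",[.572,.283,.06]).astype(int)
a=cv2.resize(im[v-40:v+40,u-40:u+40],(600,600),interpolation=cv2.INTER_CUBIC)
cv2.imwrite("pics/c1.png",a)
E
```

```text
[0.5728 0.2837 0.0895 1.4687] 0.175 [ 0.3  0.1 -0.6]
z 0.015 1555 xy [0.5576 0.2966] tool [ 11.3 -16.4] w 93.7
z 0.025 102 xy [0.5666 0.2892] tool [ 4.8 -6.7] w 34.9
z 0.035 132 xy [0.5671 0.2896] tool [ 5.3 -6.2] w 34.3
z 0.045 181 xy [0.5674 0.2887] tool [ 4.4 -5.9] w 35.3
z 0.055 155 xy [0.5695 0.286 ] tool [ 1.9 -3.5] w 33.9
z 0.065 20 xy [0.5726 0.2822] tool [-1.5 -0. ] w 15.1
z 0.075 47 xy [0.5721 0.2827] tool [-1.1 -0.5] w 15.5
z 0.085 49 xy [0.5719 0.2828] tool [-1.  -0.7] w 15.0
z 0.095 48 xy [0.5724 0.2827] tool [-1.1 -0.2] w 15.4
z 0.105 44 xy [0.5728 0.2833] tool [-0.4  0.1] w 14.3
z 0.115 31 xy [0.5755 0.2861] tool [2.7 2.5] w 19.2
lowest [0.0096 0.0096 0.0096 0.0097]
[-1.10611401 -0.74224424]
```

View pics/c1.png

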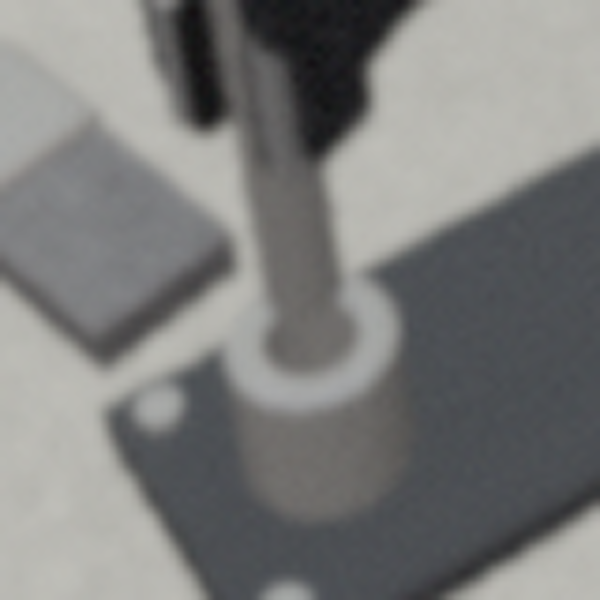

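Call:
{"method": "send_rows", "body": {"offset": [[0,0,5],[0,0,10],[0,0,15],[0,0,20],[0,0,25]], "roll": [0,0,0,0,0]}}

```text
clock: 11.17
position: [0.5725, 0.2835, 0.0635]
ee_rot: [0.742, 0.67, -0.0, -0.0]
ft_force: [0.1, 0.5, -0.9]
grip_width: 0.177
```

Call:
{"method": "send_rows", "body": {"offset": [[0,0,5],[0,0,10],[0,0,15],[0,0,20],[0,0,25]], "roll": [0,0,0,0,0]}}

```text
clock: 11.58
position: [0.5726, 0.2837, 0.0388]
ee_rot: [0.742, 0.67, -0.0, 0.0]
ft_force: [-0.2, -0.4, -1.4]
grip_width: 0.175
```

Call:
{"method": "send_rows", "body": {"offset": [[0,0,0],[0,0,0],[0,0,0],[0,0,0],[0,0,0]], "roll": [0,0,0,0,0]}}

```text
clock: 12.0
position: [0.5727, 0.2837, 0.0395]
ee_rot: [0.742, 0.67, 0.0, 0.0]
ft_force: [-0.6, -0.5, -1.9]
grip_width: 0.176
```

Call:
{"method": "send_rows", "body": {"offset": [[0,0,1],[0,0,2],[0,0,3],[0,0,3],[0,0,3]], "roll": [0,0,0,0,0]}}

```text
clock: 12.42
position: [0.5731, 0.284, 0.038]
ee_rot: [0.742, 0.67, 0.001, 0.0]
ft_force: [-3.9, -2.2, 12.2]
grip_width: 0.178
```

Call:
{"method": "send_rows", "body": {"offset": [[0,0,0],[0,0,0],[0,0,0],[0,0,0],[0,0,0]], "roll": [0,0,0,0,0], "jaw": 0.6}}

```text
clock: 12.83
position: [0.5726, 0.2836, 0.0361]
ee_rot: [0.742, 0.67, -0.0, -0.0]
ft_force: [-0.1, 0.5, -0.1]
grip_width: 0.603
```

Call:
{"method": "send_rows", "body": {"offset": [[0,0,-25],[0,0,-60],[0,0,-95],[0,0,-120],[0,0,-120]], "roll": [0,0,0,0,0]}}

```text
clock: 13.25
position: [0.5748, 0.2854, 0.1625]
ee_rot: [0.742, 0.67, 0.004, 0.001]
ft_force: [0.7, 1.1, 0.7]
grip_width: 0.601
```

```bash
cat >> h.py <<'E'
def post(xy,z0=.055,z1=.15,R=.02):
    for n in("side","top"):
        P=cloud(n,eyes.camera(n)[1]).reshape(-1,3); q=P[(np.hypot(P[:,0]-xy[0],P[:,1]-xy[1])<R)&(P[:,2]>z0)&(P[:,2]<z1)]
        print(n,len(q),"top z",np.sort(q[:,2])[-6:].round(4))
        for a in np.arange(z0,z1,.015):
            w=q[(q[:,2]>=a)&(q[:,2]<a+.015)]
            if len(w)>5: print("  ",round(a,3),len(w),w.mean(0).round(4))
E
python3 -c "
from h import *
post((.572,.2826)); print(pose())"
```

```text
side 390 top z [0.1271 0.1272 0.1273 0.1274 0.1274 0.1284]
   0.055 70 [0.5683 0.2876 0.0629]
   0.07 74 [0.5684 0.2877 0.0778]
   0.085 76 [0.5682 0.2875 0.0929]
   0.1 81 [0.5685 0.2877 0.1076]
   0.115 89 [0.5691 0.2868 0.1225]
top 117 top z [0.127  0.1271 0.1272 0.1273 0.1278 0.1285]
   0.055 20 [0.5706 0.2774 0.0629]
   0.07 18 [0.5701 0.2771 0.078 ]
   0.085 21 [0.5706 0.2771 0.0932]
   0.1 21 [0.5706 0.2771 0.1076]
   0.115 37 [0.5708 0.28   0.1239]
[0.57313142 0.28393193 0.15722803 1.46868066]
```

Call:
{"method": "send_rows", "body": {"offset": [[-38,0,0],[-76,1,0],[-114,1,0],[-152,1,0],[-190,2,0]], "roll": [0,0,0,0,0]}}

```text
clock: 13.77
position: [0.5539, 0.0924, 0.1547]
ee_rot: [0.742, 0.67, -0.001, -0.001]
ft_force: [1.4, -0.0, 0.1]
grip_width: 0.597
```

Call:
{"method": "send_rows", "body": {"offset": [[-38,0,0],[-76,1,0],[-114,1,0],[-152,1,0],[-190,2,0]], "roll": [0,0,0,0,0]}}

```text
clock: 14.18
position: [0.5364, -0.0967, 0.1549]
ee_rot: [0.742, 0.67, -0.001, -0.001]
ft_force: [1.4, -0.1, -0.5]
grip_width: 0.596
```

Call:
{"method": "send_rows", "body": {"offset": [[-38,0,0],[-76,0,15],[-110,1,30],[-128,1,45],[-128,1,60]], "roll": [0,0,0,0,0]}}

```text
clock: 14.6
position: [0.5233, -0.2279, 0.0938]
ee_rot: [0.745, 0.667, -0.001, -0.001]
ft_force: [-0.1, 0.6, 0.4]
grip_width: 0.603
```

Call:
{"method": "send_rows", "body": {"offset": [[0,0,0],[0,0,0],[0,0,0],[0,0,0],[0,0,0]], "roll": [0,0,0,0,0]}}

```text
clock: 15.02
position: [0.5266, -0.2216, 0.0972]
ee_rot: [0.742, 0.671, 0.0, 0.001]
ft_force: [-0.1, 0.1, -0.2]
grip_width: 0.596
```

```bash
python3 -c "
from h import *
p=pose();print(p)
plan([(.526,-.222,-.0045,1.469)])"
```

```text
[ 0.52656047 -0.22156605  0.09721911  1.47010118]
off [[-0.1, -0.1, 20.3], [-0.2, -0.2, 40.7], [-0.3, -0.3, 61.0], [-0.4, -0.4, 81.4], [-0.5, -0.5, 101.7]] roll [np.float64(0.0), np.float64(0.0), np.float64(0.001), np.float64(0.001), np.float64(0.001)]
  -> [ 0.526  -0.222  -0.0045  1.4691]
```

Call:
{"method": "send_rows", "body": {"offset": [[0,-0.5,35],[0,-0.5,65],[0,-0.5,90],[0,-0.5,102],[0,-0.5,102]], "roll": [0,0,0,0,0]}}

```text
clock: 15.43
position: [0.5239, -0.2212, -0.0078]
ee_rot: [0.742, 0.67, -0.001, -0.002]
ft_force: [0.5, 0.1, -0.3]
grip_width: 0.594
```

Call:
{"method": "send_rows", "body": {"offset": [[0,0,0],[0,0,0],[0,0,0],[0,0,0],[0,0,0]], "roll": [0,0,0,0,0], "jaw": 0, "newtons": 25}}

```text
clock: 15.85
position: [0.5265, -0.2223, -0.0041]
ee_rot: [0.742, 0.67, 0.001, 0.001]
ft_force: [-0.2, 1.2, 7.1]
grip_width: 0.118
```

Call:
{"method": "send_rows", "body": {"offset": [[0,0,-15],[0,0,-40],[0,0,-70],[0,0,-100],[0,0,-100]], "roll": [0,0,0,0,0]}}

```text
clock: 16.27
position: [0.5288, -0.2234, 0.101]
ee_rot: [0.742, 0.67, 0.002, 0.004]
ft_force: [1.3, -0.9, -0.6]
grip_width: 0.121
```

Call:
{"method": "send_rows", "body": {"offset": [[-30,12,0],[-60,23,0],[-92,35,0],[-121,46,10],[-121,46,40]], "roll": [0,0,0,0,0]}}

```text
clock: 16.68
position: [0.5607, -0.3568, 0.0583]
ee_rot: [0.745, 0.667, -0.0, 0.005]
ft_force: [0.0, -1.3, -0.8]
grip_width: 0.119
```

Call:
{"method": "send_rows", "body": {"offset": [[0,0,25],[0,0,55],[0,0,80],[0,0,80],[0,0,80]], "roll": [0,0,0,0,0]}}

```text
clock: 17.1
position: [0.5596, -0.3481, -0.0249]
ee_rot: [0.742, 0.67, 0.0, 0.001]
ft_force: [0.1, -0.6, 0.8]
grip_width: 0.118
```

```bash
python3 -c "
from h import *
slab(.01,.13)"
```

```text
[ 0.5596 -0.3481 -0.0249  1.4685] 0.118 [ 0.1 -0.6  0.8]
side 0.01 47 z rel grip [ 0.018  0.004 -0.024]
side 0.02 9 z rel grip [ 0.006  0.004 -0.015]
side 0.03 7 z rel grip [ 0.006  0.004 -0.001]
side 0.04 9 z rel grip [0.006 0.004 0.   ]
side 0.05 11 z rel grip [ 0.005  0.004 -0.001]
side 0.06 9 z rel grip [0.007 0.005 0.   ]
side 0.07 9 z rel grip [0.006 0.004 0.001]
side 0.08 3 z rel grip [0.005 0.005 0.005]
side 0.1 39 z rel grip [ 0.017  0.004 -0.014]
side 0.11 91 z rel grip [ 0.014 -0.004 -0.02 ]
side 0.12 16 z rel grip [-0.019 -0.019 -0.021]
top 0.01 41 z rel grip [ 0.006  0.002 -0.019]
top 0.02 22 z rel grip [ 0.006  0.003 -0.002]
top 0.03 20 z rel grip [ 0.006  0.004 -0.   ]
top 0.04 20 z rel grip [ 0.005  0.003 -0.002]
top 0.05 22 z rel grip [ 0.005  0.003 -0.   ]
top 0.06 21 z rel grip [ 0.005  0.003 -0.001]
top 0.07 17 z rel grip [ 0.005  0.002 -0.005]
top 0.08 24 z rel grip [ 0.006  0.003 -0.001]
top 0.09 3 z rel grip [-0.024 -0.025 -0.026]
top 0.1 30 z rel grip [0.018 0.015 0.012]
top 0.11 70 z rel grip [ 0.015 -0.019 -0.023]
top 0.12 43 z rel grip [-0.019 -0.021 -0.023]
```

Call:
{"method": "send_rows", "body": {"offset": [[9,0,0],[15,0,0],[15,0,-8],[16,0,-15.5],[17,0,-23]], "roll": [0,0,0,0,0], "newtons": 20}}

```text
clock: 17.62
position: [0.5596, -0.3308, -0.0028]
ee_rot: [0.742, 0.67, -0.001, -0.0]
ft_force: [-0.2, -4.4, -2.3]
grip_width: 0.117
```

Call:
{"method": "send_rows", "body": {"offset": [[2,0,-8],[5,0,-15],[8.5,0,-22],[12.5,0,-28.5],[17,0,-35]], "roll": [0,0,0,0,0]}}

```text
clock: 18.03
position: [0.5621, -0.3131, 0.0329]
ee_rot: [0.742, 0.67, -0.0, -0.0]
ft_force: [-1.4, -3.1, -2.3]
grip_width: 0.115
```

```bash
python3 -c "
from h import *
slab(.01,.1)"
```

```text
[ 0.5621 -0.3131  0.0329  1.4688] 0.115 [-1.4 -3.1 -2.3]
side 0.01 77 z rel grip [ 0.017 -0.005 -0.019]
side 0.02 19 z rel grip [-0.012 -0.017 -0.023]
side 0.03 21 z rel grip [-0.019 -0.026 -0.031]
side 0.04 19 z rel grip [-0.029 -0.034 -0.039]
side 0.05 20 z rel grip [-0.036 -0.043 -0.047]
side 0.06 4 z rel grip [-0.043 -0.043 -0.045]
side 0.07 120 z rel grip [-0.041 -0.058 -0.077]
side 0.08 18 z rel grip [-0.075 -0.078 -0.079]
side 0.09 16 z rel grip [-0.077 -0.078 -0.079]
top 0.01 50 z rel grip [ 0.007 -0.007 -0.018]
top 0.02 23 z rel grip [-0.011 -0.017 -0.022]
top 0.03 23 z rel grip [-0.019 -0.024 -0.03 ]
top 0.04 20 z rel grip [-0.029 -0.032 -0.037]
top 0.05 21 z rel grip [-0.039 -0.042 -0.047]
top 0.06 23 z rel grip [-0.042 -0.048 -0.052]
top 0.07 73 z rel grip [-0.042 -0.052 -0.081]
top 0.08 43 z rel grip [-0.077 -0.079 -0.082]
top 0.09 43 z rel grip [-0.077 -0.079 -0.081]
```

Call:
{"method": "send_rows", "body": {"offset": [[5,0,-5.5],[10.5,0,-11],[16.5,0,-15.5],[23,0,-20],[30,0,-23.5]], "roll": [0,0,0,0,0]}}

```text
clock: 18.55
position: [0.5651, -0.2842, 0.056]
ee_rot: [0.743, 0.67, -0.0, 0.0]
ft_force: [-0.5, -6.4, 0.9]
grip_width: 0.118
```

Call:
{"method": "send_rows", "body": {"offset": [[7,0,-3],[14.5,0,-5.5],[22,0,-7],[30,0,-8],[37,0,-8.5]], "roll": [0,0,0,0,0]}}

```text
clock: 18.97
position: [0.5691, -0.2469, 0.0647]
ee_rot: [0.742, 0.67, -0.0, 0.0]
ft_force: [-1.2, -5.4, 0.2]
grip_width: 0.118
```

Call:
{"method": "send_rows", "body": {"offset": [[0,0,0],[0,0,0],[0,0,0],[-4,0,-20],[-10,0,-55]], "roll": [0,0,0,0,0]}}

```text
clock: 19.38
position: [0.5658, -0.2543, 0.1156]
ee_rot: [0.742, 0.671, -0.001, -0.004]
ft_force: [0.1, 0.1, -0.6]
grip_width: 0.117
```

Call:
{"method": "send_rows", "body": {"offset": [[0,0,-10],[0,0,-35],[0,0,-45],[0,0,-45],[0,0,-45]], "roll": [0,0,0,0,0], "newtons": 40}}

```text
clock: 19.8
position: [0.5682, -0.2563, 0.1638]
ee_rot: [0.742, 0.67, 0.0, -0.0]
ft_force: [0.3, 0.3, -1.5]
grip_width: 0.116
```

```bash
python3 -c "
from h import *
hang(.0055)"
```

```text
[ 0.5682 -0.2563  0.1638  1.4691] 0.116 [ 0.3  0.3 -1.5]
z 0.139 18 xy [ 0.5673 -0.2615] tool [-5.2 -0.4] w 10.5
z 0.149 17 xy [ 0.5675 -0.2598] tool [-3.6 -0.4] w 10.6
z 0.159 16 xy [ 0.5678 -0.2588] tool [-2.5 -0.2] w 10.0
z 0.169 17 xy [ 0.5675 -0.2592] tool [-3.  -0.4] w 8.0
z 0.179 15 xy [ 0.5672 -0.259 ] tool [-2.9 -0.7] w 9.6
z 0.189 19 xy [ 0.5684 -0.2523] tool [ 3.9 -0.3] w 23.8
lowest [0.1325 0.1333 0.1343 0.1345]
```

Call:
{"method": "send_rows", "body": {"offset": [[25,-5,6],[55,-11,12],[88,-18,20],[121,-25,28],[154,-31,30]], "roll": [0,0,0,0,0]}}

```text
clock: 20.27
position: [0.5508, -0.0986, 0.1313]
ee_rot: [0.742, 0.67, -0.001, -0.002]
ft_force: [0.3, 0.0, -1.0]
grip_width: 0.112
```

Call:
{"method": "send_rows", "body": {"offset": [[35,-7,0],[70,-14,0],[105,-21,0],[140,-28,0],[170,-34,0]], "roll": [0,0,0,0,0]}}

```text
clock: 20.68
position: [0.5348, 0.0749, 0.1328]
ee_rot: [0.742, 0.671, -0.001, -0.001]
ft_force: [1.9, 0.3, -0.3]
grip_width: 0.115
```

Call:
{"method": "send_rows", "body": {"offset": [[32,-6,0],[62,-12,0],[90,-18,0],[110,-22,0],[126,-25,0]], "roll": [0,0,0,0,0]}}

```text
clock: 21.1
position: [0.5227, 0.2025, 0.1326]
ee_rot: [0.741, 0.671, -0.001, -0.001]
ft_force: [0.1, -0.6, -1.3]
grip_width: 0.113
```

Call:
{"method": "send_rows", "body": {"offset": [[0,0,3],[0,0,8],[0,0,15],[0,0,20],[0,0,20]], "roll": [0,0,0,0,0]}}

```text
clock: 21.52
position: [0.5238, 0.1984, 0.1123]
ee_rot: [0.743, 0.67, -0.001, -0.0]
ft_force: [-1.3, -0.3, -0.6]
grip_width: 0.113
```

Call:
{"method": "send_rows", "body": {"offset": [[0,0,0],[0,0,0],[0,0,0],[0,0,0],[0,0,0]], "roll": [0,0,0,0,0]}}

```text
clock: 21.93
position: [0.5245, 0.2002, 0.1146]
ee_rot: [0.742, 0.67, 0.0, 0.0]
ft_force: [-0.5, 0.8, -0.6]
grip_width: 0.116
```

```bash
python3 -c "
from h import *
hang(.0055)
p=pose(); print((ax(p[3])[:2,:2]@(np.array([.5239,.1952])-p[:2])*1000))"
```

```text
[0.5245 0.2002 0.1146 1.4687] 0.116 [-0.5  0.8 -0.6]
z 0.04 85 xy [0.521 0.202] tool [ 1.5 -3.7] w 26.6
z 0.05 173 xy [0.5219 0.1998] tool [-0.6 -2.6] w 26.9
z 0.08 5 xy [0.5252 0.1956] tool [-4.4  1.1] w 6.3
z 0.09 29 xy [0.5233 0.1952] tool [-5.1 -0.7] w 9.8
z 0.1 28 xy [0.5242 0.1961] tool [-4.   0.1] w 9.5
z 0.11 29 xy [0.5239 0.1964] tool [-3.8 -0.2] w 9.6
z 0.12 33 xy [0.5239 0.197 ] tool [-3.2 -0.3] w 10.8
z 0.13 24 xy [0.5241 0.1982] tool [-2.  -0.2] w 9.3
z 0.14 21 xy [0.5245 0.2079] tool [ 7.7 -0.9] w 22.3
lowest [0.0347 0.0347 0.0355 0.0357]
[-4.97545457 -0.09934019]
```

Call:
{"method": "send_rows", "body": {"offset": [[0,0,6],[0,0,12],[0,0,18],[0,0,24],[0,0,28]], "roll": [0,0,0,0,0], "newtons": 25}}

```text
clock: 22.4
position: [0.5239, 0.2, 0.0851]
ee_rot: [0.742, 0.67, -0.001, -0.0]
ft_force: [0.3, -0.3, -0.6]
grip_width: 0.114
```

Call:
{"method": "send_rows", "body": {"offset": [[0,0,3],[0,0,6],[0,0,9],[0,0,12],[0,0,12]], "roll": [0,0,0,0,0]}}

```text
clock: 22.82
position: [0.5242, 0.2, 0.0738]
ee_rot: [0.742, 0.67, -0.0, -0.0]
ft_force: [-0.3, 0.1, -1.0]
grip_width: 0.114
```

```bash
python3 - <<'E'
from h import *
hang(.0055)
im,_=eyes.camera("side"); u,v=proj("side",[.524,.195,.06]).astype(int)
cv2.imwrite("pics/c2.png",cv2.resize(im[v-40:v+40,u-40:u+40],(600,600),interpolation=cv2.INTER_CUBIC))
E
```

```text
[0.5242 0.2    0.0738 1.4688] 0.114 [-0.3  0.1 -1. ]
z -0.001 242 xy [0.4885 0.2241] tool [ 20.3 -37.9] w 52.5
z 0.009 1329 xy [0.5124 0.2206] tool [ 19.3 -13.8] w 97.2
z 0.019 231 xy [0.5139 0.2172] tool [ 16. -12.] w 94.8
z 0.029 62 xy [0.5205 0.2019] tool [ 1.5 -3.8] w 25.5
z 0.039 64 xy [0.521 0.202] tool [ 1.6 -3.3] w 26.6
z 0.049 159 xy [0.5216 0.2004] tool [ 0.1 -2.6] w 26.9
z 0.059 22 xy [0.5236 0.1962] tool [-3.9 -0.2] w 9.8
z 0.069 30 xy [0.5234 0.1963] tool [-3.8 -0.4] w 10.0
z 0.079 28 xy [0.5231 0.1964] tool [-3.7 -0.7] w 9.9
z 0.089 17 xy [0.5241 0.1973] tool [-2.7  0.2] w 9.5
z 0.099 20 xy [0.5232 0.2082] tool [ 8.  -1.7] w 18.6
lowest [-0.0015 -0.0014 -0.0013 -0.0012]
```

View pics/c2.png

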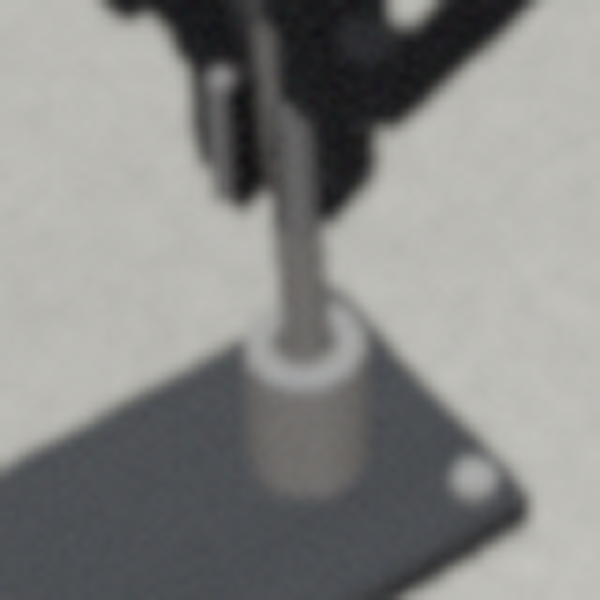

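Call:
{"method": "send_rows", "body": {"offset": [[-1,0,4],[-2,0,8],[-3,0,12],[-4,0,16],[-4.5,0,20]], "roll": [0,0,0,0,0]}}

```text
clock: 23.33
position: [0.5247, 0.197, 0.0546]
ee_rot: [0.742, 0.67, 0.001, -0.0]
ft_force: [1.8, 5.4, 2.9]
grip_width: 0.117
```

Call:
{"method": "send_rows", "body": {"offset": [[0,0,3],[0,0,6],[0,0,8],[0,0,9],[0,0,9]], "roll": [0,0,0,0,0]}}

```text
clock: 23.75
position: [0.5246, 0.197, 0.0457]
ee_rot: [0.742, 0.67, 0.001, -0.0]
ft_force: [3.0, 5.2, 3.4]
grip_width: 0.113
```

Call:
{"method": "send_rows", "body": {"offset": [[0,0,0],[0,0,0],[0,0,0],[0,0,0],[0,0,0]], "roll": [0,0,0,0,0], "jaw": 0.6}}

```text
clock: 24.17
position: [0.5237, 0.1952, 0.045]
ee_rot: [0.742, 0.67, -0.0, 0.0]
ft_force: [0.6, 0.3, 1.0]
grip_width: 0.6
```

Call:
{"method": "send_rows", "body": {"offset": [[0,0,-25],[0,0,-60],[0,0,-95],[0,0,-130],[0,0,-130]], "roll": [0,0,0,0,0]}}

```text
clock: 24.58
position: [0.5267, 0.1972, 0.1823]
ee_rot: [0.742, 0.67, 0.004, 0.002]
ft_force: [0.8, 1.3, -0.0]
grip_width: 0.602
```

Call:
{"method": "send_rows", "body": {"offset": [[0,0,0],[0,0,0],[0,0,0],[0,0,0],[0,0,0]], "roll": [0,0,0,0,0]}}

```text
clock: 25.0
position: [0.5234, 0.1954, 0.1742]
ee_rot: [0.742, 0.67, -0.001, -0.0]
ft_force: [0.1, -0.2, -0.4]
grip_width: 0.599
```

```bash
python3 - <<'E'
from h import *
post((.5238,.195)); post((.572,.2826))
for n in("top","side"):
    P=cloud(n,eyes.camera(n)[1]).reshape(-1,3); q=P[(np.hypot(P[:,0]-.6646,P[:,1]-.013)<.028)&(P[:,2]>.036)&(P[:,2]<.046)]
    print("sleeve",n,np.round(cv2.minEnclosingCircle(q[:,:2].astype(np.float32))[0],4))
plan([(.6646,.013,.18,1.47)])
E
```

```text
side 260 top z [0.1416 0.1417 0.1418 0.1418 0.1419 0.1419]
   0.055 37 [0.5213 0.201  0.0621]
   0.07 40 [0.5212 0.2024 0.0773]
   0.085 43 [0.521  0.2036 0.0922]
   0.1 44 [0.521  0.2051 0.1074]
   0.115 47 [0.5209 0.2063 0.1225]
   0.13 49 [0.5209 0.2068 0.1372]
top 89 top z [0.1412 0.1417 0.1423 0.1423 0.1426 0.1432]
   0.055 10 [0.5222 0.1928 0.0621]
   0.07 14 [0.523  0.1946 0.0776]
   0.085 12 [0.5234 0.196  0.0922]
   0.1 16 [0.5218 0.1972 0.1062]
   0.115 14 [0.5223 0.1983 0.1221]
   0.13 23 [0.5215 0.2013 0.1379]
side 391 top z [0.1272 0.1272 0.1274 0.1276 0.128  0.1281]
   0.055 72 [0.5683 0.2877 0.0628]
   0.07 71 [0.5681 0.2876 0.0776]
   0.085 78 [0.5684 0.288  0.0926]
   0.1 81 [0.5682 0.2876 0.1077]
   0.115 89 [0.569  0.287  0.1225]
top 0 top z []
sleeve top [0.6643 0.0124]
sleeve side [0.6657 0.0147]
off [[-16.7, 15.9, -0.5], [-33.5, 31.7, -1.0], [-50.2, 47.6, -1.4], [-67.0, 63.4, -1.9], [-83.7, 79.3, -2.4]] roll [np.float64(-0.0), np.float64(-0.0), np.float64(-0.0), np.float64(-0.0), np.float64(-0.001)]
off [[-16.8, 15.8, -0.5], [-33.5, 31.7, -1.0], [-50.3, 47.5, -1.5], [-67.0, 63.4, -1.9], [-83.8, 79.2, -2.4]] roll [np.float64(-0.0), np.float64(-0.0), np.float64(-0.0), np.float64(-0.0), np.float64(-0.0)]
  -> [0.6646 0.013  0.18   1.4698]
```

Call:
{"method": "send_rows", "body": {"offset": [[0,0,0],[0,0,0],[0,0,0],[0,0,0],[0,0,0]], "roll": [-0.115,-0.23,-0.345,-0.46,-0.575]}}

```text
clock: 25.72
position: [0.5239, 0.1957, 0.1753]
ee_rot: [0.519, 0.855, -0.0, 0.0]
ft_force: [0.2, -1.0, -0.4]
grip_width: 0.599
```

Call:
{"method": "send_rows", "body": {"offset": [[0,0,0],[0,0,0],[0,0,0],[0,0,0],[0,0,0]], "roll": [-0.115,-0.23,-0.345,-0.46,-0.575]}}

```text
clock: 26.13
position: [0.5239, 0.1957, 0.1753]
ee_rot: [0.256, 0.967, -0.0, 0.0]
ft_force: [0.5, -0.5, 0.1]
grip_width: 0.597
```

Call:
{"method": "send_rows", "body": {"offset": [[0,0,0],[0,0,0],[0,0,0],[0,0,0],[0,0,0]], "roll": [-0.115,-0.23,-0.345,-0.42,-0.42]}}

```text
clock: 26.55
position: [0.524, 0.1956, 0.1753]
ee_rot: [0.05, 0.999, 0.0, -0.0]
ft_force: [-0.0, -0.4, -0.6]
grip_width: 0.602
```

```bash
python3 - <<'E'
from h import *
print(np.round(monitor.get_obs()['joint_pos'],2)); p=pose(); print(p)
plan([(.5237,.1952,.066,p[3])])
E
```

```text
[ 0.29  0.32 -0.87  1.64  0.26  1.29  0.84]
[0.52395731 0.19559412 0.17526077 3.04218756]
off [[0.0, -0.1, 21.9], [0.1, -0.2, 43.7], [0.1, -0.3, 65.6], [0.2, -0.3, 87.4], [0.2, -0.4, 109.3]] roll [np.float64(-0.0), np.float64(-0.0), np.float64(-0.0), np.float64(-0.0), np.float64(-0.0)]
  -> [0.5237 0.1952 0.066  3.0422]
```

Call:
{"method": "send_rows", "body": {"offset": [[0,0,25],[0,0,55],[0,0,85],[0,0,109],[0,0,109]], "roll": [0,0,0,0,0]}}

```text
clock: 26.97
position: [0.5212, 0.1942, 0.0618]
ee_rot: [0.053, 0.999, -0.001, -0.003]
ft_force: [-0.0, -0.1, 0.5]
grip_width: 0.599
```

Call:
{"method": "send_rows", "body": {"offset": [[0,0,0],[0,0,0],[0,0,0],[0,0,0],[0,0,0]], "roll": [0,0,0,0,0], "jaw": 0, "newtons": 20}}

```text
clock: 27.38
position: [0.5251, 0.1962, 0.0681]
ee_rot: [0.052, 0.999, 0.0, 0.001]
ft_force: [-0.7, -0.9, 7.3]
grip_width: 0.119
```

Call:
{"method": "send_rows", "body": {"offset": [[0,0,0],[0,0,0],[0,0,0],[0,0,0],[0,0,0]], "roll": [0,0,0,0,0]}}

```text
clock: 27.8
position: [0.5251, 0.1962, 0.0681]
ee_rot: [0.052, 0.999, 0.0, 0.001]
ft_force: [-0.8, -0.4, 7.9]
grip_width: 0.121
```

```bash
python3 - <<'E'
from h import *
print(pose()); post((.5238,.195),.055,.1)
E
```

```text
[0.52513949 0.19617034 0.06807431 3.03834362]
side 113 top z [0.0991 0.0995 0.0996 0.0998 0.0998 0.1   ]
   0.055 42 [0.5217 0.2    0.0625]
   0.07 45 [0.5211 0.2001 0.0775]
   0.085 26 [0.5177 0.2005 0.0963]
top 0 top z []
```

Call:
{"method": "send_rows", "body": {"offset": [[0,0,0],[0,0,0],[0,0,0],[0,0,0],[0,0,0]], "roll": [0,0,0,0,0], "jaw": 0.25}}

```text
clock: 28.32
position: [0.5238, 0.1956, 0.0662]
ee_rot: [0.051, 0.999, -0.0, -0.0]
ft_force: [0.8, -0.7, -0.3]
grip_width: 0.249
```

Call:
{"method": "send_rows", "body": {"offset": [[0,0,-10],[0,0,-30],[0,0,-60],[0,0,-90],[0,0,-115]], "roll": [0,0,0,0,0]}}

```text
clock: 28.73
position: [0.5239, 0.1961, 0.1841]
ee_rot: [0.051, 0.999, 0.0, 0.001]
ft_force: [1.8, 0.3, 0.3]
grip_width: 0.25
```

Call:
{"method": "send_rows", "body": {"offset": [[0,0,0],[0,0,0],[-12,-16,0],[-35,-47,0],[-59,-79,0]], "roll": [0,0,0,0,0], "jaw": 0.8}}

```text
clock: 29.15
position: [0.574, 0.1113, 0.1808]
ee_rot: [0.049, 0.999, -0.0, -0.0]
ft_force: [1.0, -0.3, 0.3]
grip_width: 0.801
```

Call:
{"method": "send_rows", "body": {"offset": [[-22,-20,0],[-44,-40,0],[-66,-60,0],[-82,-75,0],[-98,-90,0]], "roll": [0,0,0,0,0]}}

```text
clock: 29.57
position: [0.6629, 0.0098, 0.1798]
ee_rot: [0.052, 0.999, -0.0, -0.001]
ft_force: [-0.1, 0.2, 0.6]
grip_width: 0.799
```

Call:
{"method": "send_rows", "body": {"offset": [[0,0,20],[0,0,50],[0,0,80],[0,0,100],[0,0,100]], "roll": [0,0,0,0,0]}}

```text
clock: 29.98
position: [0.6592, 0.0109, 0.0753]
ee_rot: [0.051, 0.999, -0.0, -0.004]
ft_force: [-0.1, 0.2, -0.6]
grip_width: 0.798
```

```bash
python3 - <<'E'
from h import *
print(pose()); post((.5238,.195)); plan([(.665,.0134,-.021,3.04)])
E
```

```text
[0.65918135 0.01091738 0.07528856 3.03927632]
side 275 top z [0.1424 0.1424 0.1425 0.1427 0.1432 0.144 ]
   0.055 39 [0.5222 0.2001 0.0623]
   0.07 44 [0.5225 0.2001 0.0778]
   0.085 45 [0.5225 0.2    0.0925]
   0.1 43 [0.5222 0.1998 0.1068]
   0.115 49 [0.523  0.2004 0.122 ]
   0.13 55 [0.5228 0.1998 0.1372]
top 76 top z [0.1412 0.1414 0.1417 0.1418 0.1424 0.1426]
   0.055 12 [0.5234 0.1924 0.0623]
   0.07 11 [0.5227 0.1931 0.0775]
   0.085 10 [0.5245 0.1923 0.0924]
   0.1 11 [0.5241 0.1925 0.1073]
   0.115 9 [0.5236 0.1925 0.121 ]
   0.13 23 [0.524  0.1944 0.1378]
off [[-0.5, 0.4, 20.4], [-1.1, 0.9, 40.7], [-1.6, 1.3, 61.1], [-2.1, 1.7, 81.4], [-2.7, 2.1, 101.8]] roll [np.float64(-0.0), np.float64(-0.0), np.float64(-0.001), np.float64(-0.001), np.float64(-0.001)]
  -> [ 0.665   0.0134 -0.021   3.0401]
```

Call:
{"method": "send_rows", "body": {"offset": [[-2.5,2.5,0],[-2.5,2.5,20],[-2.5,2.5,45],[-2.5,2.5,60],[-2.5,2.5,60]], "roll": [0,0,0,0,0]}}

```text
clock: 30.5
position: [0.6642, 0.0135, 0.019]
ee_rot: [0.051, 0.999, -0.0, -0.002]
ft_force: [0.1, -0.5, 0.1]
grip_width: 0.799
```

Call:
{"method": "send_rows", "body": {"offset": [[0,0,0],[0,0,0],[0,0,0],[0,0,0],[0,0,0]], "roll": [0,0,0,0,0]}}

```text
clock: 30.92
position: [0.666, 0.0137, 0.0223]
ee_rot: [0.051, 0.999, -0.0, 0.001]
ft_force: [0.6, 0.6, -1.0]
grip_width: 0.799
```

```bash
python3 - <<'E'
from h import *
p=pose(); print(p); plan([(.665,.0134,-.021,3.04)],start=p)
im,d=eyes.camera("side"); P=cloud("side",d).reshape(-1,3); q=P[(np.hypot(P[:,0]-.6646,P[:,1]-.013)<.028)&(P[:,2]>.034)&(P[:,2]<.046)]
print("sleeve",np.round(cv2.minEnclosingCircle(q[:,:2].astype(np.float32)),4) if 0 else cv2.minEnclosingCircle(q[:,:2].astype(np.float32)))
u,v=proj("side",[.665,.013,.06]).astype(int)
cv2.imwrite("pics/s1.png",cv2.resize(im[v-50:v+40,u-45:u+45],(600,600),interpolation=cv2.INTER_CUBIC))
E
```

```text
[0.66601579 0.01368569 0.02228895 3.0387297 ]
off [[0.2, -0.1, 8.7], [0.4, -0.2, 17.3], [0.6, -0.2, 26.0], [0.8, -0.3, 34.6], [1.0, -0.4, 43.3]] roll [np.float64(-0.0), np.float64(-0.001), np.float64(-0.001), np.float64(-0.001), np.float64(-0.001)]
  -> [ 0.665   0.0134 -0.021   3.0397]
sleeve ((0.6646239757537842, 0.013966451399028301), 0.020123399794101715)
```

View pics/s1.png

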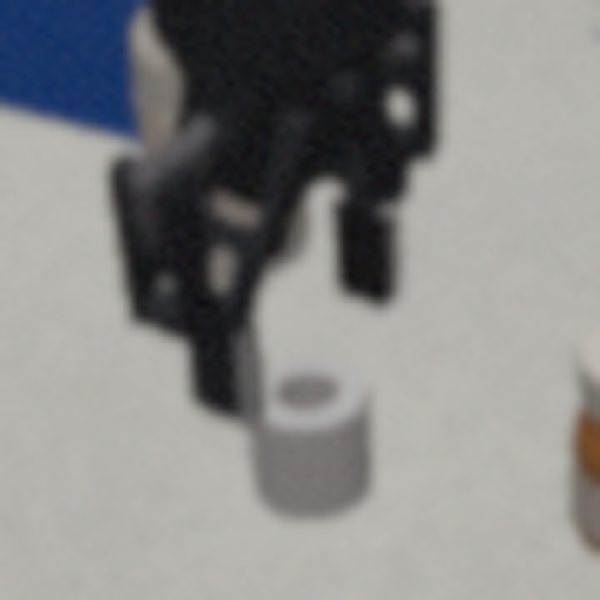

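Fingers straddle the sleeve (a tube with open bore, at (310,390) in the crop). Descend, close and lift.

Call:
{"method": "send_rows", "body": {"offset": [[1,0,12],[1,0,25],[1,0,38],[1,0,43],[1,0,43]], "roll": [0,0,0,0,0]}}

```text
clock: 31.38
position: [0.6629, 0.0137, -0.0244]
ee_rot: [0.051, 0.999, -0.0, -0.002]
ft_force: [-0.2, -0.5, 0.2]
grip_width: 0.804
```

Call:
{"method": "send_rows", "body": {"offset": [[0,0,0],[0,0,0],[0,0,0],[0,0,0],[0,0,0]], "roll": [0,0,0,0,0], "jaw": 0.1, "newtons": 30}}

```text
clock: 31.8
position: [0.665, 0.0139, -0.021]
ee_rot: [0.051, 0.999, 0.0, 0.001]
ft_force: [-0.2, 0.1, 2.2]
grip_width: 0.46
```

Call:
{"method": "send_rows", "body": {"offset": [[0,0,-15],[0,0,-45],[0,0,-80],[0,0,-115],[0,0,-150]], "roll": [0,0,0,0,0]}}

```text
clock: 32.22
position: [0.6641, 0.014, 0.1311]
ee_rot: [0.051, 0.999, 0.0, 0.0]
ft_force: [0.8, -0.0, -0.7]
grip_width: 0.464
```

```bash
python3 - <<'E'
from h import *
p=pose(); print(p); plan([(.572,.2826,p[2],3.04)],start=p)
P=cloud("side",eyes.camera("side")[1]).reshape(-1,3); q=P[(np.hypot(P[:,0]-p[0],P[:,1]-p[1])<.03)&(P[:,2]>.06)&(P[:,2]<p[2]+.1)]
print(np.sort(q[:,2])[:5])
E
```

```text
[0.66411936 0.01396477 0.13105796 3.03921898]
off [[11.9, 25.8, 0.0], [23.8, 51.6, 0.0], [35.7, 77.3, 0.0], [47.6, 103.1, 0.0], [59.5, 128.9, 0.0]] roll [np.float64(-0.0), np.float64(-0.0), np.float64(-0.0), np.float64(-0.0), np.float64(-0.0)]
off [[11.9, 25.8, 0.0], [23.8, 51.6, 0.0], [35.8, 77.3, 0.0], [47.7, 103.1, 0.0], [59.6, 128.9, 0.0]] roll [np.float64(-0.0), np.float64(-0.0), np.float64(-0.0), np.float64(-0.001), np.float64(-0.001)]
  -> [0.572  0.2826 0.1311 3.0402]
[0.15249142 0.15267791 0.15327846 0.1539887  0.15400043]
```

Call:
{"method": "send_rows", "body": {"offset": [[6,13,-10],[20,42,-10],[35,75,-10],[50,108,-10],[66,142,-10]], "roll": [0,0,0,0,0], "newtons": 40}}

```text
clock: 32.68
position: [0.6119, 0.1635, 0.1385]
ee_rot: [0.051, 0.999, -0.0, -0.0]
ft_force: [0.3, 0.8, -1.2]
grip_width: 0.462
```

Call:
{"method": "send_rows", "body": {"offset": [[14,30,0],[27,60,0],[38,85,0],[47,103,0],[53,116,0]], "roll": [0,0,0,0,0]}}

```text
clock: 33.1
position: [0.5702, 0.2859, 0.1385]
ee_rot: [0.05, 0.999, 0.0, -0.001]
ft_force: [-0.5, -0.1, -0.2]
grip_width: 0.46
```

Call:
{"method": "send_rows", "body": {"offset": [[0,0,0],[0,0,0],[0,0,0],[0,0,0],[0,0,0]], "roll": [0,0,0,0,0]}}

```text
clock: 33.52
position: [0.5733, 0.2811, 0.1382]
ee_rot: [0.052, 0.999, -0.0, 0.0]
ft_force: [-0.1, -0.8, -0.2]
grip_width: 0.459
```

```bash
cat >> h.py <<'E'
def sl():
    p=pose(); print(p.round(4),np.round(monitor.get_obs()['ft_force'],1))
    im,d=eyes.camera("side"); P=cloud("side",d).reshape(-1,3); f,cx,cy,R,t=cam("side"); c=-R.T@t
    for nm,r,z0,z1 in(("sleeve",.020,p[2]+.023,p[2]+.06),("post",.008,.06,min(.12,p[2]+.015))):
        q=P[(np.hypot(P[:,0]-p[0],P[:,1]-p[1])<.03)&(P[:,2]>z0)&(P[:,2]<z1)]
        if len(q)<5: print(nm,len(q)); continue
        fn=lambda s: np.hypot(q[:,0]-s[0],q[:,1]-s[1])-r
        from scipy.optimize import least_squares
        s=least_squares(fn,[p[0],p[1]],loss="soft_l1",f_scale=.001); print(nm,len(q),s.x.round(4),"zmin",q[:,2].min().round(4),"rms",np.sqrt((fn(s.x)**2).mean()).round(4),"tool",(ax(p[3])[:2,:2]@(s.x-p[:2])*1000).round(1))
    return im
E
python3 - <<'E'
from h import *
im=sl(); p=pose(); u,v=proj("side",[.572,.283,.14]).astype(int); print(u,v)
v=max(v,45)
cv2.imwrite("pics/s2.png",cv2.resize(im[v-45:v+45,u-45:u+45],(600,600),interpolation=cv2.INTER_CUBIC))
E
```

```text
[0.5733 0.2811 0.1382 3.0366] [-0.1 -0.8 -0.2]
sleeve 748 [0.5749 0.2836] zmin 0.1612 rms 0.0046 tool [-1.3  2.6]
post 308 [0.5725 0.283 ] zmin 0.0603 rms 0.0005 tool [1.  1.8]
226 284
```

View pics/s2.png

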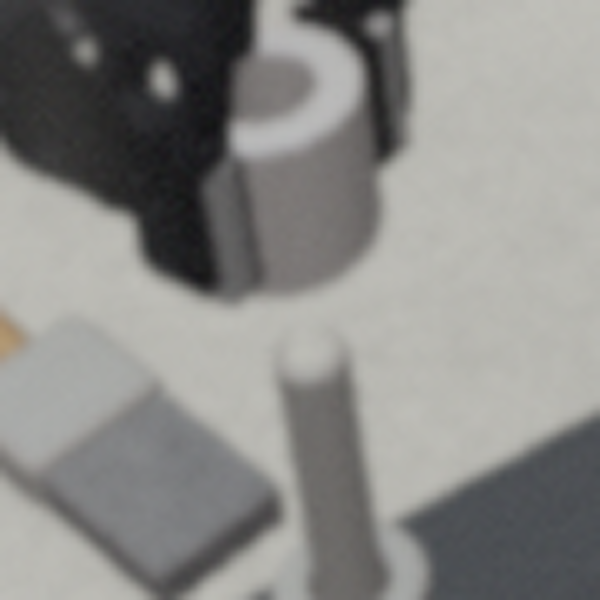

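Call:
{"method": "send_rows", "body": {"offset": [[1,1,5],[1,2,12],[1,2,20],[1,2,27],[1,2,27]], "roll": [0,0,0,0,0]}}

```text
clock: 33.98
position: [0.5709, 0.2841, 0.1089]
ee_rot: [0.051, 0.999, -0.001, -0.001]
ft_force: [0.0, -0.3, -1.1]
grip_width: 0.455
```

Call:
{"method": "send_rows", "body": {"offset": [[0,0,0],[0,0,0],[0,0,0],[0,0,0],[0,0,0]], "roll": [0,0,0,0,0]}}

```text
clock: 34.4
position: [0.572, 0.2849, 0.1116]
ee_rot: [0.051, 0.999, 0.0, 0.0]
ft_force: [1.2, 1.2, -1.0]
grip_width: 0.458
```

```bash
python3 - <<'E'
from h import *
from scipy.optimize import least_squares
p=pose(); A=ax(p[3]); print(p)
for n in("side","top"):
    P=cloud(n,eyes.camera(n)[1]).reshape(-1,3); L=(P-[p[0],p[1],0])@A.T; z=-L[:,2]
    for nm,r,z0,z1 in(("sleeve",.020,p[2]+.024,p[2]+.055),("post",.008,.06,.122)):
        q=L[(np.hypot(L[:,0],L[:,1])<.03)&(abs(L[:,1])<.0155)&(z>z0)&(z<z1)]
        if len(q)<8: print(n,nm,len(q)); continue
        s=least_squares(lambda s: np.hypot(q[:,0]-s[0],q[:,1]-s[1])-r,[0,0],loss="soft_l1",f_scale=.001)
        print(n,nm,len(q),"tool mm",(s.x*1000).round(2),"zmin",(-q[:,2]).min().round(4),"rms",np.sqrt((s.fun**2).mean()).round(4))
E
```

```text
[0.57195817 0.28486075 0.11161266 3.03881642]
side sleeve 340 tool mm [-1.61  2.7 ] zmin 0.1357 rms 0.0039
side post 303 tool mm [-0.71 -1.82] zmin 0.0601 rms 0.0005
top sleeve 34 tool mm [-0.6   0.75] zmin 0.1377 rms 0.0003
top post 32 tool mm [-0.04 -1.62] zmin 0.0612 rms 0.0006
```

Call:
{"method": "send_rows", "body": {"offset": [[0,-1.5,0],[0,-1.5,4],[0,-1.5,8],[0,-1.5,12],[0,-1.5,16]], "roll": [0,0,0,0,0], "newtons": 30}}

```text
clock: 34.92
position: [0.5715, 0.2831, 0.0946]
ee_rot: [0.051, 0.999, -0.0, -0.0]
ft_force: [-1.1, -0.1, 0.0]
grip_width: 0.457
```

Call:
{"method": "send_rows", "body": {"offset": [[0,0,0],[0,0,0],[0,0,0],[0,0,0],[0,0,0]], "roll": [0,0,0,0,0]}}

```text
clock: 35.33
position: [0.5718, 0.2833, 0.0955]
ee_rot: [0.051, 0.999, 0.0, 0.0]
ft_force: [0.6, -0.7, -1.3]
grip_width: 0.455
```

```bash
python3 - <<'E'
from h import *
post((.572,.2826),.06,.1)
im,_=eyes.camera("side"); u,v=proj("side",[.572,.283,.12]).astype(int)
cv2.imwrite("pics/s3.png",cv2.resize(im[v-45:v+45,u-45:u+45],(600,600),interpolation=cv2.INTER_CUBIC))
E
```

```text
side 197 top z [0.0983 0.099  0.0991 0.0992 0.0993 0.0995]
   0.06 69 [0.5683 0.2875 0.067 ]
   0.075 76 [0.5684 0.2878 0.082 ]
   0.09 52 [0.5683 0.2875 0.0946]
top 5 top z [0.0605 0.0623 0.0655 0.0658 0.0676]
```

View pics/s3.png

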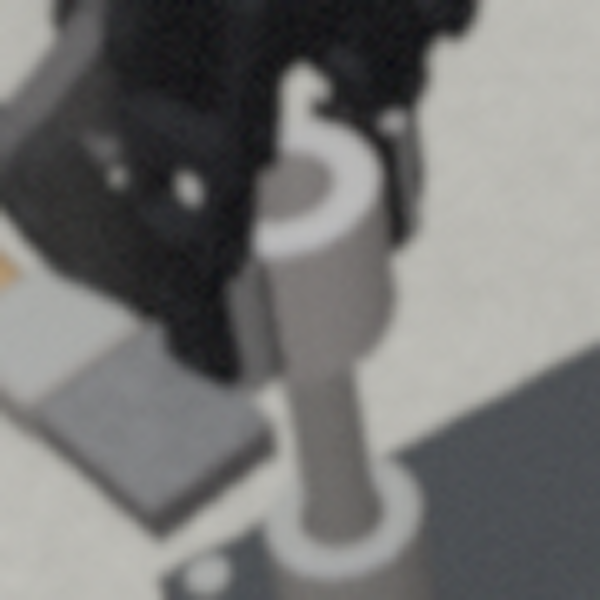

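Call:
{"method": "send_rows", "body": {"offset": [[0,0,6],[0,0,12],[0,0,18],[0,0,24],[0,0,30]], "roll": [0,0,0,0,0]}}

```text
clock: 35.9
position: [0.5715, 0.2831, 0.0643]
ee_rot: [0.051, 0.999, -0.0, -0.0]
ft_force: [0.1, 0.8, -1.8]
grip_width: 0.457
```

Call:
{"method": "send_rows", "body": {"offset": [[0,0,7],[0,0,14],[0,0,21],[0,0,28],[0,0,34]], "roll": [0,0,0,0,0]}}

```text
clock: 36.32
position: [0.5715, 0.2832, 0.0303]
ee_rot: [0.051, 0.999, -0.0, -0.0]
ft_force: [-0.4, -0.3, -0.9]
grip_width: 0.462
```

Call:
{"method": "send_rows", "body": {"offset": [[0,0,1],[0,0,2],[0,0,3],[0,0,3],[0,0,3]], "roll": [0,0,0,0,0]}}

```text
clock: 36.73
position: [0.5717, 0.2834, 0.029]
ee_rot: [0.051, 0.999, -0.0, 0.0]
ft_force: [-3.6, -2.1, 6.3]
grip_width: 0.457
```

Seated on the rim at the expected height (0.029). Release and back off.

Call:
{"method": "send_rows", "body": {"offset": [[0,0,0],[0,0,0],[0,0,0],[0,0,0],[0,0,0]], "roll": [0,0,0,0,0], "jaw": 0.7}}

```text
clock: 37.15
position: [0.572, 0.2834, 0.0286]
ee_rot: [0.051, 0.999, 0.0, 0.0]
ft_force: [-0.1, 0.1, 4.2]
grip_width: 0.699
```

Call:
{"method": "send_rows", "body": {"offset": [[0,0,-15],[0,0,-45],[0,0,-80],[0,0,-120],[0,0,-150]], "roll": [0,0,0,0,0]}}

```text
clock: 37.57
position: [0.5716, 0.2838, 0.1823]
ee_rot: [0.051, 0.999, 0.001, 0.001]
ft_force: [0.8, 0.6, -0.1]
grip_width: 0.701
```

Call:
{"method": "send_rows", "body": {"offset": [[-15,-38,0],[-30,-75,0],[-45,-112,0],[-60,-150,0],[-60,-150,0]], "roll": [0,0,0,0,0]}}

```text
clock: 37.98
position: [0.6189, 0.1169, 0.1785]
ee_rot: [0.057, 0.998, -0.002, 0.001]
ft_force: [0.8, -1.7, -0.6]
grip_width: 0.698
```

```bash
python3 - <<'E'
from h import *
post((.5238,.195),.055,.15); post((.572,.2826),.095,.15)
D={}
for n in("side","top"):
    im,d=eyes.camera(n); P=cloud(n,d).reshape(-1,3)
    q=P[(np.hypot(P[:,0]-.572,P[:,1]-.2826)<.03)&(P[:,2]>.08)&(P[:,2]<.096)&(np.hypot(P[:,0]-.572,P[:,1]-.2826)>.011)]
    t=q[q[:,2]>.0855]; c,*_=np.linalg.lstsq(np.c_[t[:,:2]-t[:,:2].mean(0),np.ones(len(t))],t[:,2],rcond=None)
    print("sleeve top",n,len(t),"height",c[2].round(4),"slope",c[:2].round(3),cv2.minEnclosingCircle(t[:,:2].astype(np.float32)))
    for nm,xy in dict(jar=(.5567,-.0146),spec=(.446,.003),bottle=(.768,-.1055),dish=(.387,.1)).items():
        w=P[(np.hypot(P[:,0]-xy[0],P[:,1]-xy[1])<.05)&(P[:,2]>.012)]; D0=np.load(n+"0.npz")['d']; P0=cloud(n,D0).reshape(-1,3); w0=P0[(np.hypot(P0[:,0]-xy[0],P0[:,1]-xy[1])<.05)&(P0[:,2]>.012)]
        print(nm,((w.mean(0)-w0.mean(0))*1000).round(1) if len(w) and len(w0) else (len(w),len(w0)))
    if n=="side": m=im
cv2.imwrite("pics/fin.png",cv2.resize(m[140:400,100:440],(785,600),interpolation=cv2.INTER_CUBIC))
E
```

```text
side 272 top z [0.1419 0.1421 0.1424 0.1426 0.1428 0.1429]
   0.055 36 [0.5223 0.2003 0.0627]
   0.07 42 [0.5222 0.2002 0.0776]
   0.085 48 [0.5224 0.2001 0.0925]
   0.1 48 [0.5221 0.1996 0.1076]
   0.115 46 [0.5223 0.2001 0.1222]
   0.13 52 [0.5229 0.1997 0.1372]
top 0 top z []
side 201 top z [0.1272 0.1273 0.1275 0.1276 0.1277 0.1278]
   0.095 83 [0.5682 0.2879 0.1023]
   0.11 84 [0.5686 0.2875 0.1175]
   0.125 34 [0.5699 0.2863 0.1264]
top 0 top z []
sleeve top side 303 height 0.0899 slope [ 0.008 -0.031] ((0.5723721385002136, 0.2850014269351959), 0.020314818248152733)
jar [ 0. -0.  0.]
spec [-0.   0.1 -0.2]
bottle [ -2.8   2.7 -10.6]
dish [-0.3  0.5 -0.2]
sleeve top top 0 height 0.0 slope [0. 0.] ((0.0, 0.0), 0.0)
jar [ 0.1 -0.   0.2]
spec [ -4.1   4.3 589.8]
bottle [-0.  -0.1  0.1]
dish [ 23.3 -45.  428.2]<stdin>:7: RuntimeWarning: Mean of empty slice.
  ret = um.true_divide(
```

View pics/fin.png

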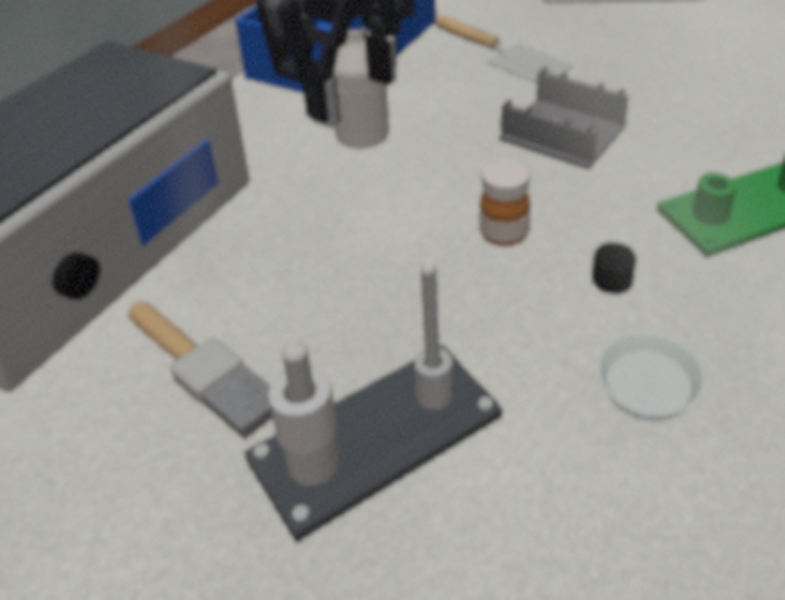

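The picture shows the thick post and sleeve in the wide cup at (300,400), the thin post upright in the narrow cup at (430,330), and the rest empty. The bystanders look in place. I'll let the arm settle and hand in.

Call:
{"method": "send_rows", "body": {"offset": [[0,0,0],[0,0,0],[0,0,0],[0,0,0],[0,0,0]], "roll": [0,0,0,0,0]}}

```text
clock: 38.7
position: [0.6159, 0.128, 0.1783]
ee_rot: [0.051, 0.999, -0.0, 0.0]
ft_force: [-0.3, -0.6, -0.1]
grip_width: 0.702
```

```bash
python3 -c "
from workcell import manip
print(manip.hand_in())"
```

```text
the job is handed in; nothing more can be done
None
```

The jig is set up and handed in at 38.7 s. The thick post stands in the wide cup, the thin post stands in the narrow cup, and the sleeve sits over the thick post on the wide cup's rim.

**How the posts were stood up:** each was gripped off-centre on the rest. I then pressed its free end against the outside of a rest bar and swung it upright.

**Last checks (side camera):**

| Part | Top measured | Top if fully home | Upright or flat |
|---|---|---|---|
| Thick post | 127 mm | 127 mm | vertical |
| Thin post | about 142 mm | 142 mm | vertical |
| Sleeve | 89.9 mm | 90 mm | fitted slope about 0.03, taken as noise |

**What went wrong or disagreed:**
- **Reported tool height:** it was about 34 mm lower than the real fingertips. My first grasp closed empty above the thick post and nudged it about 2 mm. I corrected for the offset after that.
- **Thin post:** it first leaned about 5° in its cup, so I straightened it with the fingers.
- **Bystanders:** the jar, specimen and dish showed no movement in the side view, and the bottle showed none in the top view. The brush and spatula were only checked by eye.
- **Top camera:** the arm blocked its view of the jig at the end, so the final jig checks rest on the side camera alone. The odd bystander numbers (bottle in the side view, specimen and dish in the top view) are also from the arm being in view.
- **Pictures:** I viewed 11, one over the budget of 10.

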